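Gauge, demould and square up recycled-plastic planks

TASK

Three planks of recycled plastic are cooling in the steel mould: going from the robot's left to its right, try the feeler blade from its stand straight down the gap at the robot-side end of each one; where the blade slips in, the plank has shrunk free and is to come out, and where it jams, the plank is left as it is in the mould. Pile the freed planks together with those lying loose on the bench in the stacking corner, and tap the pile until all its edges are flush and every plank is tight against the two side lugs and the end lug. Put the blade back in its stand, and leave the cup, jar, scraper, hammer and green offcut alone.

Things in the scene. Friction and masses are not known exactly. Their poses are not given: they have to be found in the camera images.
- mould: Steel mould, fixed, 188 (x) x 300 (y) x 18 high: three cavities side by side, 98 apart, each 152.5 long (x), 58 wide, 12 deep (floor 6 above the bench). Beside each cavity, in the middle of its length, are finger notches 80 long, at least 40 wide and as deep as the cavity, to grip the plank across its width. A 28 mm tab at each side. Origin: centre of the underside; x away from the robot, y left.
- slot_left (a point): Point at the robot-side end of the mould's left cavity, level with the mould's top (18 above the bench), on the cavity's middle line, 3.5 inside the end wall: the middle of the 7 mm gap that a shrunk plank leaves there (58 across, 12 deep; a tight plank leaves 1 mm, its edge 2.5 on the robot's side of the point). x away from the robot along the cavity, y left, z up.
- slot_middle (a point): Point at the robot-side end of the mould's middle cavity, level with the mould's top (18 above the bench), on the cavity's middle line, 3.5 inside the end wall: the middle of the 7 mm gap that a shrunk plank leaves there (58 across, 12 deep; a tight plank leaves 1 mm, its edge 2.5 on the robot's side of the point). x away from the robot along the cavity, y left, z up.
- slot_right (a point): Point at the robot-side end of the mould's right cavity, level with the mould's top (18 above the bench), on the cavity's middle line, 3.5 inside the end wall: the middle of the 7 mm gap that a shrunk plank leaves there (58 across, 12 deep; a tight plank leaves 1 mm, its edge 2.5 on the robot's side of the point). x away from the robot along the cavity, y left, z up.
- cavity_left (a point): Point in the mould's left cavity (as the robot sees it): where the point of a plank lies when it rests in that cavity, 12 above the bench; x along the cavity away from the robot, y to the left, z up.
- cavity_middle (a point): Point in the mould's middle cavity (as the robot sees it): where the point of a plank lies when it rests in that cavity, 12 above the bench; x along the cavity away from the robot, y to the left, z up.
- cavity_right (a point): Point in the mould's right cavity (as the robot sees it): where the point of a plank lies when it rests in that cavity, 12 above the bench; x along the cavity away from the robot, y to the left, z up.
- plank_1_mid (a point): Orange plank, 56 wide, 12 thick, 145 long if shrunk free, 151 if still tight (the blade tells), about 100 g, flush in a cavity at the start. Point: on its middle line, half-way up, 72.5 from its end away from the robot (centre of a shrunk plank, 3 off that of a tight one); x along it, y across, z up. Which cavity it lies in varies (left or middle).
- plank_2_mid (a point): Orange plank, 56 wide, 12 thick, 145 long if shrunk free, 151 if still tight (the blade tells), about 100 g, flush in a cavity at the start. Point: on its middle line, half-way up, 72.5 from its end away from the robot (centre of a shrunk plank, 3 off that of a tight one); x along it, y across, z up. Which cavity it lies in varies (left or middle).
- plank_3_mid (a point): Orange plank, 56 wide, 12 thick, 145 long if shrunk free, 151 if still tight (the blade tells), about 100 g, flush in a cavity at the start. Point: on its middle line, half-way up, 72.5 from its end away from the robot (centre of a shrunk plank, 3 off that of a tight one); x along it, y across, z up. Of plank_3 and plank_4 one is present (the other is None), in the right cavity.
- plank_4_mid (a point): Orange plank, 56 wide, 12 thick, 145 long if shrunk free, 151 if still tight (the blade tells), about 100 g, flush in a cavity at the start. Point: on its middle line, half-way up, 72.5 from its end away from the robot (centre of a shrunk plank, 3 off that of a tight one); x along it, y across, z up. Of plank_3 and plank_4 one is present (the other is None), in the right cavity.
- plank_5_mid (a point): Orange plank 145 x 56 x 12, already demoulded, flat on the bench to the right of the stacking corner (plank_5 and 6 roughly along the robot's y axis, plank_7 along x), about 100 g. Point: its centre, half-way up; x along its length, y across its width, z up. One to three of plank_5, 6, 7 are present (None when absent).
- plank_6_mid (a point): Orange plank 145 x 56 x 12, already demoulded, flat on the bench to the right of the stacking corner (plank_5 and 6 roughly along the robot's y axis, plank_7 along x), about 100 g. Point: its centre, half-way up; x along its length, y across its width, z up. One to three of plank_5, 6, 7 are present (None when absent).
- plank_7_mid (a point): Orange plank 145 x 56 x 12, already demoulded, flat on the bench to the right of the stacking corner (plank_5 and 6 roughly along the robot's y axis, plank_7 along x), about 100 g. Point: its centre, half-way up; x along its length, y across its width, z up. One to three of plank_5, 6, 7 are present (None when absent).
- stack_seat (a point): Stacking corner, fixed: flat base plate 190 (x) x 100 (y) x 3 with steel lugs 62 high, 5 thick: two side lugs (faces at y=-28), 26 long, at x=-57 and +57, a finger fits between; an end lug 44 wide (face at x=+72.5). Near end and left side open. Point on the plate's top, where the centre of the lowest plank's underside comes, plank along x, tight against all lugs. x away from the robot, y left.
- feeler: The feeler blade, loose: a flat steel blade 3 thick (its x), 16 wide (its y), 50 long, the last 6 mm thinned to 1.8 x 14, under a black handle 18 (x) x 26 (y) x 56 high. Stands in its stand, handle up. Origin at the blade's tip; z up. 60 g.
- feeler_tip (a point): The tip of the blade (lower end, middle); x is the blade's thickness direction, y its width, z up.
- feeler_handle (a point): Centre of the feeler's handle, 78 above the tip; grip it here from above. Axes as the blade's.
- stand_top (a point): Middle of the slot in the upper face of the feeler's stand, a fixed aluminium block 50 x 50 x 55 high with a slot 9 (x) x 22 (y) right through from top to bottom. The blade hangs in it with the handle's underside resting on the upper face, so the tip is 50 below this point.
- cup: Blue plastic cup, 72 across, 65 high; origin under its centre. Leave alone.
- jar: Jar, 60 across, 85 high; origin under its centre. Leave alone.
- scraper: Scraper lying flat, 190 long along its x; leave alone.
- hammer: Hammer lying flat, 240 long along its x; leave alone.
- offcut: Green plastic offcut 85 x 34 x 12 lying flat; origin under its centre. Leave alone.
There are look-alikes about, which are no part of the job. Leave any brown or turquoise look-alike of the part that bears plank_3_mid alone.

How it is judged (in metres and radians):
On the way, in this order (a step that is already met when the one before it is completed fails the run):
1. the feeler blade is tried at the robot-side gap of the plank in the mould's left cavity: it goes in at least 7 mm, or it stands jammed on the edge (x of feeler_tip in the frame of slot_left between -0.006 and 0.006 m and y of feeler_tip in the frame of slot_left between -0.02 and 0.02 m and z of feeler_tip in the frame of slot_left below 0.002 m and (distance between plank_1_mid and cavity_left below 0.01 m or distance between plank_2_mid and cavity_left below 0.01 m or distance between plank_3_mid and cavity_left below 0.01 m or distance between plank_4_mid and cavity_left below 0.01 m) and (z of feeler_tip in the frame of slot_left below -0.007 m or contact force between feeler and mould above 1 N or contact force between feeler and plank_1 above 1 N or contact force between feeler and plank_2 above 1 N or contact force between feeler and plank_3 above 1 N or contact force between feeler and plank_4 above 1 N)), for 0.05 s.
2. the feeler blade is tried at the robot-side gap of the plank in the mould's middle cavity: it goes in at least 7 mm, or it stands jammed on the edge (x of feeler_tip in the frame of slot_middle between -0.006 and 0.006 m and y of feeler_tip in the frame of slot_middle between -0.02 and 0.02 m and z of feeler_tip in the frame of slot_middle below 0.002 m and (distance between plank_1_mid and cavity_middle below 0.01 m or distance between plank_2_mid and cavity_middle below 0.01 m or distance between plank_3_mid and cavity_middle below 0.01 m or distance between plank_4_mid and cavity_middle below 0.01 m) and (z of feeler_tip in the frame of slot_middle below -0.007 m or contact force between feeler and mould above 1 N or contact force between feeler and plank_1 above 1 N or contact force between feeler and plank_2 above 1 N or contact force between feeler and plank_3 above 1 N or contact force between feeler and plank_4 above 1 N)), for 0.05 s.
3. the feeler blade is tried at the robot-side gap of the plank in the mould's right cavity: it goes in at least 7 mm, or it stands jammed on the edge (x of feeler_tip in the frame of slot_right between -0.006 and 0.006 m and y of feeler_tip in the frame of slot_right between -0.02 and 0.02 m and z of feeler_tip in the frame of slot_right below 0.002 m and (distance between plank_1_mid and cavity_right below 0.01 m or distance between plank_2_mid and cavity_right below 0.01 m or distance between plank_3_mid and cavity_right below 0.01 m or distance between plank_4_mid and cavity_right below 0.01 m) and (z of feeler_tip in the frame of slot_right below -0.007 m or contact force between feeler and mould above 1 N or contact force between feeler and plank_1 above 1 N or contact force between feeler and plank_2 above 1 N or contact force between feeler and plank_3 above 1 N or contact force between feeler and plank_4 above 1 N)), for 0.05 s.
At the end, for the whole second after the job is handed in: All freed and loose planks lie flat and at rest in the pile in the stacking corner, within 3 mm of tight against side and end lugs and square to 0.03 rad; each plank that jammed the blade is within 4 mm of where it lay in its cavity; the feeler hangs upright in its stand (x of plank_1_mid in the frame of stack_seat between -0.003 and 0.003 m and y of plank_1_mid in the frame of stack_seat between -0.003 and 0.003 m and z of plank_1_mid in the frame of stack_seat between 0 and 0.062 m and angle between the x axis of each of plank_1_mid, plank_4_mid, plank_5_mid, plank_6_mid, plank_7_mid and the x axis of stack_seat, either way round below 0.03 rad and angle between each of plank_1_mid, plank_4_mid, plank_5_mid, plank_6_mid, plank_7_mid's own z axis and vertical below 0.04 rad and linear speed of each of plank_1, plank_4, plank_5, plank_6, plank_7, feeler below 0.01 m/s and x of plank_4_mid in the frame of stack_seat between -0.003 and 0.003 m and y of plank_4_mid in the frame of stack_seat between -0.003 and 0.003 m and z of plank_4_mid in the frame of stack_seat between 0 and 0.062 m and x of plank_5_mid in the frame of stack_seat between -0.003 and 0.003 m and y of plank_5_mid in the frame of stack_seat between -0.003 and 0.003 m and z of plank_5_mid in the frame of stack_seat between 0 and 0.062 m and x of plank_6_mid in the frame of stack_seat between -0.003 and 0.003 m and y of plank_6_mid in the frame of stack_seat between -0.003 and 0.003 m and z of plank_6_mid in the frame of stack_seat between 0 and 0.062 m and x of plank_7_mid in the frame of stack_seat between -0.003 and 0.003 m and y of plank_7_mid in the frame of stack_seat between -0.003 and 0.003 m and z of plank_7_mid in the frame of stack_seat between 0 and 0.062 m and distance of each of plank_2_mid, plank_3_mid from where it was at the start of the episode below 0.004 m and distance between feeler_tip and stand_top below 0.06 m and horizontal distance between feeler_handle and stand_top below 0.012 m and angle between feeler_handle's own z axis and vertical below 0.12 rad and z of feeler_tip in the frame of stand_top below -0.045 m); the robot touches nothing.
It fails at once if a plank that is still tight is lifted or pushed out of its cavity (10 mm) (distance of any of plank_2_mid, plank_3_mid from where it was at the start of the episode above 0.01 m).
It fails at once if the cup, jar, scraper, hammer or offcut is moved by more than 30 mm (distance of any of cup, jar, scraper, hammer, offcut from where it was at the start of the episode above 0.03 m).
Of plank_3, plank_4 only 1 to 1 are there at a start; the rules pass over those that are not, and their reading is None.
Of plank_5, plank_6, plank_7 only 1 to 3 are there at a start; the rules pass over those that are not, and their reading is None.
At some moment in a run one of plank_5, plank_6, plank_7 may be knocked a few centimetres aside while the robot is not near it.
It also fails if it takes over 210 s, if anything falls off the work surface, if the arm or the gripper's body presses on something with over 40 N, if the wrist force passes 120 N, or if a joint passes its speed limit or range.

ROBOT

A 6-joint arm with a two-finger parallel gripper is mounted at the origin on the work surface. World frame = base frame: x ahead of the robot, y to its left, z up, the work surface at z = 0. Lengths are in m, angles in degrees, forces in N, time in s.
With the tool pointing down it reaches from about 0.4 to 0.825 m from the base axis. Payload 7 kg.
Tool frame: the origin (TCP) lies on the centre line of the jaws, within the pads' length; the fingertips stand 14 mm ahead of it and the grasp point (between the pads) lies 5 mm behind it; z points along the fingers, y is the line along which they close (so a half turn about z gives the same grasp; the last joint's range is limited). The gripper opens to 88 mm and grips with 3 to 60 N. Pads are 19 mm wide; open, the fingers measure 130 mm over their backs; the gripper's body (78 mm by 193 mm) begins 47 mm behind the grasp point.
Start: joints at [-46.518, 20.546, 0.682, 0, -70.136, -16.507], TCP at [0.306, -0.602, 0.241] pointing down, gripper open.
Joint ranges: [-176.03, 176.03], [-82.01, 121.73], [-58.28, 71.71], [-173.87, 95.51], [-174.79, -0.11], [-173.66, 173.66]. Speed limits (degrees/s): [136.94, 136.94, 172.46, 180, 180, 180].

INTERFACE

Orientations are given as [roll, pitch, yaw] about the fixed x, y, z axes, in that order (R = Rz(yaw) Ry(pitch) Rx(roll)).
In Python, from plant import r gives the robot as it stands.
- The arm moves only by the tool send_rows, never from a script. Its argument "steps" is a list of rows, each an object with "dp": the shift along the tool's x, y, z in mm, a list of three; "roll": the turn about the tool's z in rad; "jaw": the opening in per cent of the stroke, from 0 (shut) to 100 (fully open). In form: [{"dp": [tx, ty, tz], "roll": roll, "jaw": jaw}, ...]. A call has 1 to 5 rows; each row is the pose to reach, as a shift and turn from the pose commanded when the call began, along the tool's axes at that moment; what a row does not reach only later rows make up. A row lasts 1/8 s, in which the tool goes at most 62.5 mm and 10.7 degrees, less where a joint would pass 70% of its speed; a pose out of reach is approached as far as the arm can. A call with a gripper value outside its range is refused whole. The fingers move at their own pace and stop on an object; "newtons" is the grip in N (left out, the last holds). Time passes only in rows, so rows that repeat a pose let the fingers close. It gives the time, the measured TCP pose, the force, the opening and the grip force at its end, in the units of the state.
- r.get_state(): the state, without advancing time (a new reading comes with each control period).
- r.capture(name): name is "scene" or "top"; returns a dict with "image" (384x512x3 uint8, blue, green, red), "K" (3x3 intrinsics, pixels), "rvec" (rotation vector, rad) and "tvec" (3), from world to camera coordinates, as OpenCV has them. Camera axes: x right, y down, z forward; pixel columns grow to the right and rows downward; lengths in m; the calibration is good to about 2 mm. A picture is of the moment at which its call begins. There is no depth.
- r.close_job(): hands the job in; it is judged then, once.
The state is a dict: "time_s": time; "joints": joint angles; "qd": joint speeds; "joint_torque": joint torques, N m; "tcp_pos": TCP position; "eef_rot": TCP orientation; "contact_force": force on the tool from outside, world axes, zero at the start; "moment": the same for the moment, N m; "gripper_width": finger opening in m; "gripper_force": force on a finger pad.
Only numpy, scipy, OpenCV 4.12 (cv2) and the standard library are available. Lean on these libraries where they do the work, as an engineer would, in place of code of your own. Each camera call takes 0.05 s, during which the arm holds its last target. There are 200 camera calls.

## Working session

There is one attempt and no reset: what is moved stays moved. The work goes in short steps, Python scripts to look and compute and a tool call to move; the robot and the scene stay as the last step left them, time stands still between calls to the robot, and variables do not carry over. Pictures are saved under pics/ and viewed, at most 14 in all, crops included, and the job is handed in when it is done.

Besides the shell and the picture viewer there is one more tool, called as a command line: name --argument value ..., lists and objects as JSON in quotes. send_rows: Moves the arm, as the interface text tells. Its arguments: {"type":"object","properties":{"steps":{"type":"array","items":{"type":"object","properties":{"dp":{"type":"array","items":{"type":"number"}},"roll":{"type":"number"},"jaw":{"type":"number"}}}},"newtons":{"type":"number"}},"required":["steps"]}

```bash
ls; mkdir -p pics
python3 - <<'E'
from plant import r
import cv2
s=r.get_state(); print({k:s[k] for k in('time_s','tcp_pos','eef_rot','contact_force','gripper_width')})
for n in('scene','top'):
    c=r.capture(n); cv2.imwrite(f'pics/{n}0.png',c['image']); print(n,c['K'].tolist() if hasattr(c['K'],'tolist') else c['K'],c['rvec'],c['tvec'])
E
```

```text
pics
{'time_s': 0.0, 'tcp_pos': array([ 0.30594637, -0.60115117,  0.23962886]), 'eef_rot': array([ 1.79905584e+02, -7.15274707e-03, -1.53032034e+02]), 'contact_force': array([-0.02816782, -0.1691802 ,  0.54890086]), 'gripper_width': 0.08761887230552873}
scene [[368.9127587199653, 0.0, 254.0908835527091], [0.0, 368.9127587199653, 193.26990524720338], [0.0, 0.0, 1.0]] [ 0.80803956  2.4826036  -1.15410758] [ 0.41298793 -0.10852848  1.47507302]
top [[352.414117026325, 0.0, 257.4011267520476], [0.0, 352.414117026325, 191.9653695409866], [0.0, 0.0, 1.0]] [ 2.13216067 -2.1723991   0.16120701] [-0.00828578  0.54630634  0.94452541]
```

Run:
```python
import cv2
for n in('scene','top'):
    i=cv2.imread(f'pics/{n}0.png'); cv2.imwrite(f'pics/{n}0b.png',cv2.resize(i,(800,600),interpolation=cv2.INTER_CUBIC))
```

```text
(no output)
```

View pics/top0b.png

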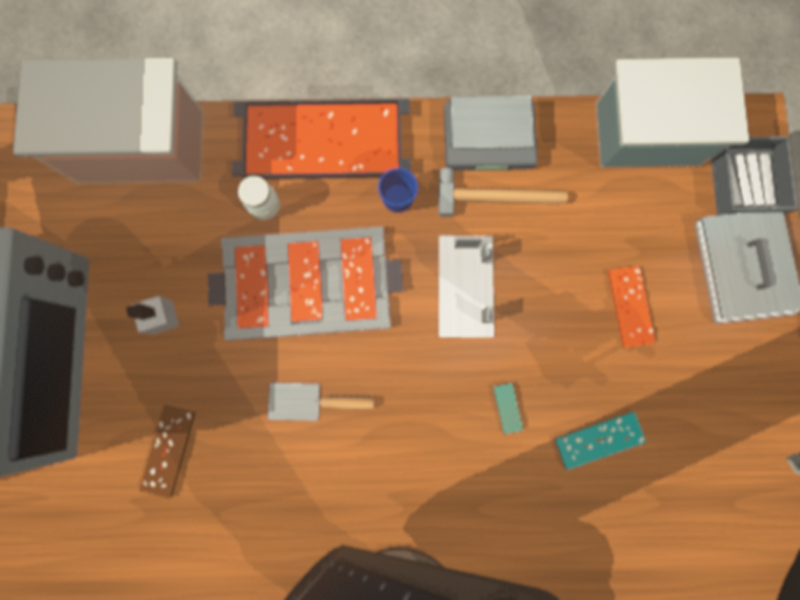

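View pics/scene0b.png

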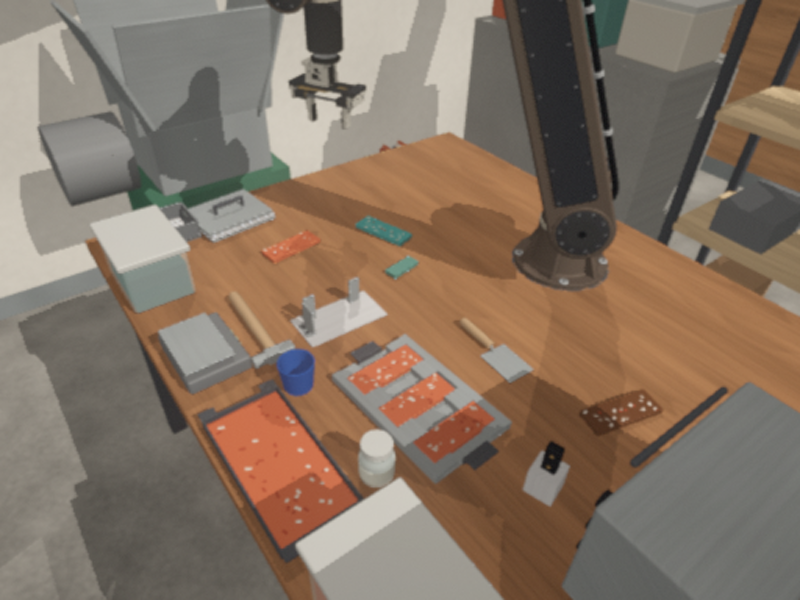

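The top view shows the mould at (305,285), with the stacking corner at (466,286) and the feeler stand at (153,313). There is one loose orange plank at (632,306), lying along x, so it is plank_7. The brown and turquoise ones are look-alikes. Positions are on the 800-pixel scale.

```bash
cat > h.py <<'E'
import numpy as np, cv2
from plant import r
def ray(c,uv):
    R=cv2.Rodrigues(np.array(c['rvec'],float))[0]; t=np.array(c['tvec'],float).ravel()
    p=np.linalg.inv(c['K'])@np.array([uv[0],uv[1],1.]); return -R.T@t, R.T@p
def onplane(c,uv,z):
    o,d=ray(c,uv); return o+d*(z-o[2])/d[2]
def proj(c,P):
    return cv2.projectPoints(np.float64(P).reshape(-1,3),np.array(c['rvec'],float),np.array(c['tvec'],float),np.float64(c['K']),None)[0].reshape(-1,2)
def top_rect(c,img,z,px=1000,x0=.35,x1=.95,y0=-.6,y1=.5):
    """orthophoto of plane z, 1 px = 1 mm; row down = -x, col right = -y"""
    W=np.float32([[x1,y1,z],[x1,y0,z],[x0,y0,z],[x0,y1,z]])
    w,h=int((y1-y0)*px),int((x1-x0)*px)
    H=cv2.getPerspectiveTransform(np.float32(proj(c,W)),np.float32([[0,0],[w,0],[w,h],[0,h]]))
    return cv2.warpPerspective(img,H,(w,h),flags=cv2.INTER_CUBIC)
def orange(c):
    h=cv2.cvtColor(c['image'],cv2.COLOR_BGR2HSV)
    b,g,rr=[c['image'][...,i].astype(int) for i in range(3)]
    return h
def planks(c,z):
    """orange blobs on the plane z: centre, length, width, angle of long axis from x (deg)"""
    hsv=cv2.cvtColor(c['image'],cv2.COLOR_BGR2HSV); m=cv2.inRange(hsv,(3,180,90),(11,255,255))
    m=cv2.morphologyEx(m,cv2.MORPH_CLOSE,np.ones((3,3)))
    out=[]
    for k in cv2.findContours(m,cv2.RETR_EXTERNAL,cv2.CHAIN_APPROX_NONE)[0]:
        if cv2.contourArea(k)<300: continue
        P=np.float32([onplane(c,p[0],z)[:2]*1000 for p in k]); (cx,cy),(a,b),an=cv2.minAreaRect(P)
        if a<b: an+=90;a,b=b,a
        an=(an+90)%180-90
        out.append((round(cx,1),round(cy,1),round(a,1),round(b,1),round(an,1)))
    return out
E
python3 - <<'E'
from h import *
c=r.capture('top')
print('z18',planks(c,.018)); print('z12',planks(c,.012))
for n,u,z in(('stand c',(157,315),.055),('handle top',(140,312),.111),('seat',(466,286),.003)): print(n,onplane(c,np.array(u)/1.5625,z))
o=top_rect(c,c['image'],.018,2000,.52,.80,-.03,.37); cv2.imwrite('pics/o1.png',o)
E
```

```text
z18 [(530.6, -435.6, 145.6, 60.2, 7.0), (579.2, 256.0, 139.7, 49.2, 2.9), (588.8, 159.3, 136.7, 49.2, 3.8), (591.5, 61.9, 142.4, 48.7, 3.4), (864.1, 128.5, 280.6, 131.6, 89.1)]
z12 [(531.3, -438.1, 146.5, 60.6, 7.0), (580.3, 257.6, 140.6, 49.5, 2.9), (589.9, 160.3, 137.5, 49.5, 3.8), (592.6, 62.4, 143.2, 49.0, 3.4), (866.8, 129.4, 282.3, 132.4, 89.1)]
stand c [0.52500146 0.40942509 0.055     ]
handle top [0.52363272 0.41298315 0.111     ]
seat [ 0.5751234  -0.13796287  0.003     ]
```

View pics/o1.png

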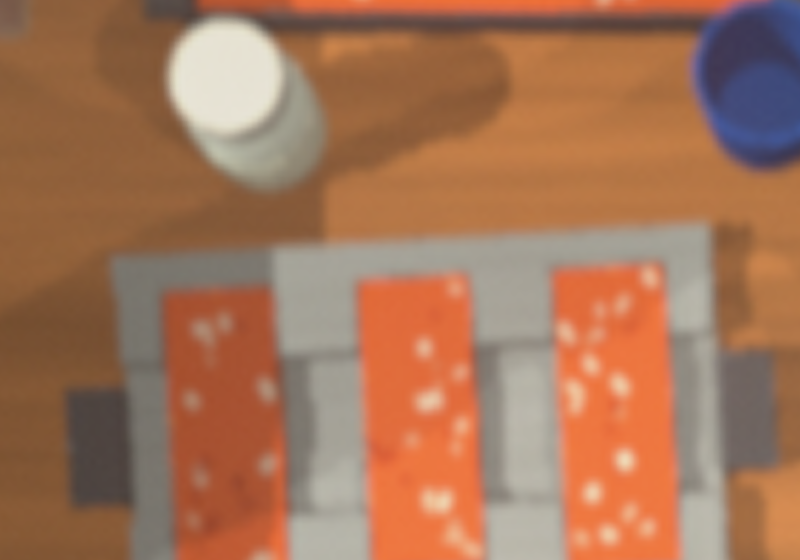

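The orthophoto gives 0.5 mm per pixel. It shows the mould's far edge running from (112,258) to (712,226), about 3° off, and cuts off the near end. Next I shift the window to include it.

Run:
```python
from h import *
c=r.capture('top')
a=top_rect(c,c['image'],.018,2000,.46,.70,0,.34)
cv2.imwrite('pics/o2.png',a)
s=top_rect(c,c['image'],.003,3000,.46,.70-.01,-.2,-.07)  # seat 390x690
t=top_rect(c,c['image'],.055,3000,.46,.60,.34,.47)
u=top_rect(c,c['image'],.111,3000,.46,.60,.34,.47)
h=600; w=np.zeros((600,800,3),np.uint8)
s=cv2.resize(s,None,fx=2/3,fy=2/3,interpolation=cv2.INTER_AREA)  # 2px/mm
w[:s.shape[0],:s.shape[1]]=s; 
x=s.shape[1]+20; w[:t.shape[0] if t.shape[0]<600 else 600,x:x+t.shape[1]]=t[:600]
cv2.imwrite('pics/o3.png',w); print(s.shape,t.shape,x)
```

```text
(459, 260, 3) (419, 389, 3) 280
```

View pics/o2.png

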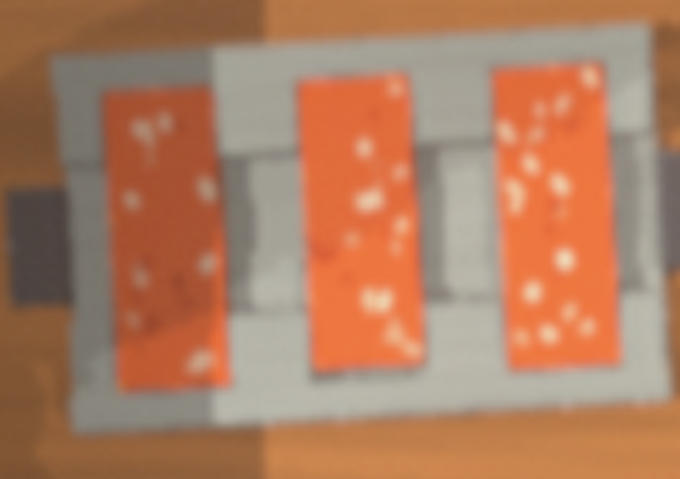

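View pics/o3.png

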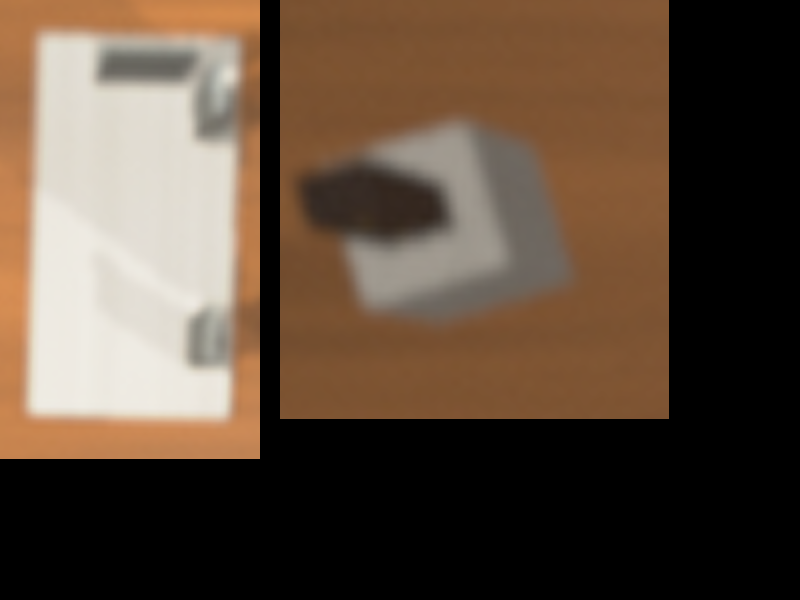

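The mould's corners in the orthophoto are (53,57), (652,25), (670,397) and (74,432). That measures 300 x 187 mm with yaw 3.2°, which matches the given size. A dark gap shows at the near end of the middle plank only, at (365,375). The stand's top-face corners are (463,120), (508,265) and (365,312), giving a 50.6 mm side and yaw of about 17.7°. Next is the handle, from both views.

Run:
```python
from h import *
R={}
for n in('top','scene'):
    c=r.capture(n); p=proj(c,[.528,.425,.083])[0].astype(int)
    x,y=p; im=c['image'][y-22:y+22,x-22:x+22]
    g=im.max(2); m=(g<70).astype(np.uint8)
    k=max(cv2.findContours(m,cv2.RETR_EXTERNAL,cv2.CHAIN_APPROX_NONE)[0],key=cv2.contourArea)
    M=cv2.moments(k); u=(M['m10']/M['m00']+x-22,M['m01']/M['m00']+y-22)
    print(n,'pred',proj(c,[.528,.425,.083])[0],'mask',u,M['m00']); R[n]=ray(c,u)
    cv2.imwrite(f'pics/c{n}.png',cv2.resize(im,(390,390),interpolation=cv2.INTER_CUBIC))
(o1,d1),(o2,d2)=R['top'],R['scene']
s=np.linalg.lstsq(np.c_[d1,-d2],o2-o1,rcond=None)[0]; print(o1+d1*s[0],o2+d2*s[1])
cv2.imwrite('pics/cc.png',np.hstack([cv2.imread('pics/ctop.png'),cv2.imread('pics/cscene.png')]))
```

```text
top pred [ 90.02729874 199.38067442] mask (np.float64(89.43541666666667), np.float64(199.19791666666666)) 80.0
scene pred [352.85954839 291.66794618] mask (np.float64(353.33528265107213), np.float64(292.2797270955166)) 171.0
[0.52853953 0.4266683  0.08281801] [0.52833178 0.42687461 0.08288776]
```

View pics/cc.png

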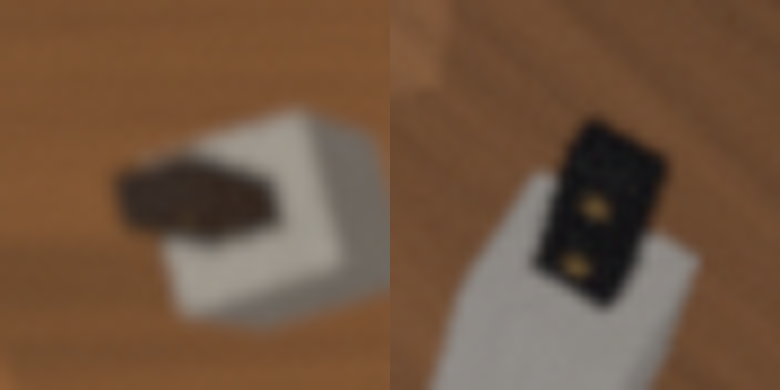

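The two views triangulate the handle to (0.528, 0.427, 0.083), which is the expected height. The riveted wide face points along x. Before moving I check the clearance to the grey machine on the left.

```bash
cat >> h.py <<'E'
def go(x,y,z,yaw):
    s=r.get_state(); p=np.array(s['tcp_pos']); a=np.radians(s['eef_rot'][2]); d=np.array([x,y,z])-p
    ro=(s['eef_rot'][2]-yaw+180)%360-180
    print('t',round(s['time_s'],1),'at',(p*1000).round(1),'rpy',np.round(s['eef_rot'],2),'F',np.round(s['contact_force'],1),'w',round(s['gripper_width']*1e3,1),'gf',np.round(s['gripper_force'],1))
    print('  dp',np.round([1e3*(d[0]*np.cos(a)+d[1]*np.sin(a)),1e3*(d[0]*np.sin(a)-d[1]*np.cos(a)),-1e3*d[2]],1),'roll',round(np.radians(ro),3),'deg',round(ro,1))
E
python3 - <<'E'
from h import *
c=r.capture('top')
for z in(0,.1,.2,.3): print(z,[onplane(c,np.array(u)/1.5625,z)[:2].round(3) for u in((88,260),(75,460),(0,228),(0,478))])
go(.5284,.4265,.24,-72.3)
E
```

```text
0 [array([0.638, 0.566]), array([0.275, 0.567]), array([0.702, 0.735]), array([0.247, 0.697])]
0.1 [array([0.615, 0.51 ]), array([0.288, 0.51 ]), array([0.673, 0.661]), array([0.263, 0.627])]
0.2 [array([0.592, 0.453]), array([0.301, 0.454]), array([0.644, 0.588]), array([0.279, 0.558])]
0.3 [array([0.57 , 0.396]), array([0.315, 0.397]), array([0.615, 0.514]), array([0.295, 0.488])]
t 0.3 at [ 306.1 -601.5  240.3] rpy [ 179.98   -0.   -153.03] F [ 0.4 -0.2 -1.4] w 87.8 gf 0.0
  dp [-6.644e+02  8.153e+02  3.000e-01] roll -1.409 deg -80.7
```

send_rows --steps '[{"dp":[-33,41,0],"roll":0,"jaw":100},{"dp":[-66,82,0],"roll":0,"jaw":100},{"dp":[-100,122,0],"roll":0,"jaw":100},{"dp":[-133,163,0],"roll":0,"jaw":100},{"dp":[-166,204,0],"roll":0,"jaw":100}]'

```text
time_s: 0.98
tcp_pos: [0.3617, -0.3429, 0.2407]
eef_rot: [-180.0, 0.0, -153.0]
contact_force: [0.9, -0.4, 0.2]
gripper_width: 0.0877
gripper_force: 0.0
```

send_rows --steps '[{"dp":[-33,41,0],"roll":0,"jaw":100},{"dp":[-66,82,0],"roll":0,"jaw":100},{"dp":[-100,122,0],"roll":0,"jaw":100},{"dp":[-133,163,0],"roll":0,"jaw":100},{"dp":[-166,204,0],"roll":0,"jaw":100}]'

```text
time_s: 1.6
tcp_pos: [0.4171, -0.0857, 0.241]
eef_rot: [-180.0, 0.1, -153.0]
contact_force: [1.1, -0.3, 0.6]
gripper_width: 0.0881
gripper_force: 0.0
```

send_rows --steps '[{"dp":[-33,41,0],"roll":-0.18,"jaw":100},{"dp":[-66,82,0],"roll":-0.36,"jaw":100},{"dp":[-100,122,0],"roll":-0.54,"jaw":100},{"dp":[-133,163,0],"roll":-0.72,"jaw":100},{"dp":[-133,163,0],"roll":-0.9,"jaw":100}]'

```text
time_s: 2.22
tcp_pos: [0.4622, 0.1212, 0.2404]
eef_rot: [-180.0, 0.0, -100.9]
contact_force: [-0.3, -1.1, 0.4]
gripper_width: 0.0878
gripper_force: 0.0
```

```bash
python3 -c "
from h import *
go(.5284,.4265,.15,-72.3)"
```

```text
t 2.2 at [462.2 121.2 240.4] rpy [-1.7999e+02  1.0000e-02 -1.0093e+02] F [-0.3 -1.1  0.4] w 87.8 gf 0.0
  dp [-312.3   -7.2   90.4] roll -0.5 deg -28.6
```

send_rows --steps '[{"dp":[-62,-2,0],"roll":-0.1,"jaw":100},{"dp":[-124,-3,10],"roll":-0.2,"jaw":100},{"dp":[-186,-4,30],"roll":-0.3,"jaw":100},{"dp":[-248,-6,50],"roll":-0.4,"jaw":100},{"dp":[-310,-7,70],"roll":-0.5,"jaw":100}]'

```text
time_s: 2.85
tcp_pos: [0.5286, 0.415, 0.1726]
eef_rot: [-180.0, 0.0, -72.6]
contact_force: [0.5, -0.4, 0.5]
gripper_width: 0.0874
gripper_force: 0.0
```

send_rows --steps '[{"dp":[0,0,0],"roll":0,"jaw":100},{"dp":[0,0,0],"roll":0,"jaw":100},{"dp":[0,0,0],"roll":0,"jaw":100}]'

```text
time_s: 3.22
tcp_pos: [0.5285, 0.4122, 0.1741]
eef_rot: [-179.9, 0.0, -72.9]
contact_force: [0.4, 0.0, 0.5]
gripper_width: 0.0878
gripper_force: 0.0
```

```bash
python3 -c "
from h import *
go(.5284,.4268,.078,-72.3)"
```

```text
t 3.2 at [528.5 412.2 174.1] rpy [-1.7995e+02  4.0000e-02 -7.2870e+01] F [0.4 0.  0.5] w 87.8 gf 0.0
  dp [-13.9  -4.2  96.1] roll -0.01 deg -0.6
```

send_rows --steps '[{"dp":[-14,-4,0],"roll":-0.01,"jaw":100},{"dp":[-14,-4,40],"roll":-0.01,"jaw":100},{"dp":[-14,-4,80],"roll":-0.01,"jaw":100},{"dp":[-14,-4,96],"roll":-0.01,"jaw":100},{"dp":[-14,-4,96],"roll":-0.01,"jaw":100}]'

```text
time_s: 3.85
tcp_pos: [0.528, 0.4274, 0.0768]
eef_rot: [180.0, -0.1, -72.2]
contact_force: [0.5, -0.1, 1.0]
gripper_width: 0.0876
gripper_force: 0.0
```

send_rows --steps '[{"dp":[0,0,0],"roll":0,"jaw":40},{"dp":[0,0,0],"roll":0,"jaw":10},{"dp":[0,0,0],"roll":0,"jaw":10},{"dp":[0,0,0],"roll":0,"jaw":10},{"dp":[0,0,0],"roll":0,"jaw":10}]' --newtons 30

```text
time_s: 4.47
tcp_pos: [0.528, 0.4275, 0.0772]
eef_rot: [-180.0, 0.0, -72.2]
contact_force: [-0.4, -0.3, 0.6]
gripper_width: 0.0432
gripper_force: 0.0
```

```bash
python3 -c "
from h import *
go(.5284,.4268,.078,-72.3)"
```

```text
t 4.5 at [528.  427.5  77.2] rpy [-179.99    0.    -72.24] F [-0.4 -0.3  0.6] w 43.2 gf 0.0
  dp [ 0.8 -0.2 -0.8] roll 0.001 deg 0.1
```

Fingers move at roughly 80 mm/s, so they need more time to close.

send_rows --steps '[{"dp":[0,0,0],"roll":0,"jaw":10},{"dp":[0,0,0],"roll":0,"jaw":10},{"dp":[0,0,0],"roll":0,"jaw":10},{"dp":[0,0,0],"roll":0,"jaw":10},{"dp":[0,0,0],"roll":0,"jaw":10}]' --newtons 40

```text
time_s: 5.1
tcp_pos: [0.528, 0.4275, 0.0771]
eef_rot: [180.0, -0.0, -72.2]
contact_force: [-0.3, -0.1, -0.5]
gripper_width: 0.018
gripper_force: 40.0
```

```bash
python3 -c "
from h import *
go(.5284,.4268,.078,-72.3)"
```

```text
t 5.1 at [528.  427.5  77.1] rpy [180.    -0.   -72.24] F [-0.3 -0.1 -0.5] w 18.0 gf 40.0
  dp [ 0.8 -0.2 -0.9] roll 0.001 deg 0.1
```

send_rows --steps '[{"dp":[0,0,-30],"roll":0,"jaw":10},{"dp":[0,0,-60],"roll":0,"jaw":10},{"dp":[0,0,-90],"roll":0,"jaw":10},{"dp":[0,0,-90],"roll":0,"jaw":10}]'

```text
time_s: 5.6
tcp_pos: [0.529, 0.4286, 0.1702]
eef_rot: [-179.8, 0.1, -72.2]
contact_force: [1.1, -0.1, -1.2]
gripper_width: 0.0182
gripper_force: 40.0
```

```bash
python3 -c "
from h import *
go(.508,.2527,.115,-86.8)"
```

```text
t 5.6 at [529.  428.6 170.2] rpy [-1.7975e+02  1.5000e-01 -7.2220e+01] F [ 1.1 -0.1 -1.2] w 18.2 gf 40.0
  dp [161.1  73.7  55.2] roll 0.254 deg 14.6
```

send_rows --steps '[{"dp":[40,18,0],"roll":0.1,"jaw":10},{"dp":[80,37,0],"roll":0.2,"jaw":10},{"dp":[120,55,20],"roll":0.254,"jaw":10},{"dp":[161,74,45],"roll":0.254,"jaw":10},{"dp":[161,74,45],"roll":0.254,"jaw":10}]'

```text
time_s: 6.22
tcp_pos: [0.5043, 0.2476, 0.1196]
eef_rot: [179.7, -0.2, -87.0]
contact_force: [0.3, 0.5, -0.4]
gripper_width: 0.0178
gripper_force: 40.0
```

send_rows --steps '[{"dp":[0,0,0],"roll":0,"jaw":10},{"dp":[0,0,0],"roll":0,"jaw":10},{"dp":[0,0,0],"roll":0,"jaw":10}]'

```text
time_s: 6.6
tcp_pos: [0.5068, 0.2525, 0.1223]
eef_rot: [-180.0, 0.0, -86.7]
contact_force: [-0.2, -0.4, -0.1]
gripper_width: 0.018
gripper_force: 40.0
```

Run:
```python
from h import *
go(.508,.2527,.0951,-86.8)
c=r.capture('scene'); p=proj(c,[.508,.2527,.03])[0].astype(int); im=c['image'][p[1]-35:p[1]+25,p[0]-40:p[0]+40]
cv2.imwrite('pics/s1.png',cv2.resize(im,(800,600),interpolation=cv2.INTER_CUBIC))
s=r.get_state(); P=s['tcp_pos']; tip=np.array(P)-[0,0,.0721]
q=(proj(c,[tip,[.508,.2527,.018],[.5120,.2525,.018]])-p+[40,35])*10; print(q)
```

```text
t 6.6 at [506.8 252.5 122.3] rpy [-1.7998e+02  2.0000e-02 -8.6740e+01] F [-0.2 -0.4 -0.1] w 18.0 gf 40.0
  dp [-0.1 -1.2 27.2] roll 0.001 deg 0.1
[[416.46330419 303.87148907]
 [400.91598924 380.02898741]
 [390.32101185 385.86104285]]
```

View pics/s1.png

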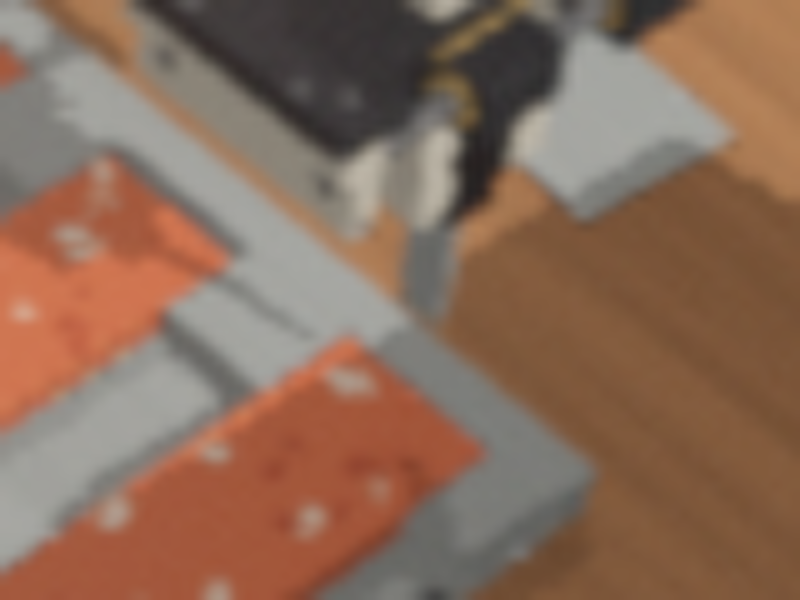

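The blade tip is at about (427,318), and the near edge of the left plank runs from (350,340) to (485,450). Both are offset from prediction by about (+10,+17), so they agree relative to each other. I descend slowly, correcting x by 1 mm.

send_rows --steps '[{"dp":[0,-1.2,15],"roll":0,"jaw":10},{"dp":[0,-1.2,26],"roll":0,"jaw":10},{"dp":[0,-1.2,29],"roll":0,"jaw":10},{"dp":[0,-1.2,29],"roll":0,"jaw":10},{"dp":[0,-1.2,31],"roll":0,"jaw":10}]'

```text
time_s: 7.28
tcp_pos: [0.5081, 0.2519, 0.0914]
eef_rot: [-180.0, 0.0, -86.8]
contact_force: [0.5, -0.2, 0.9]
gripper_width: 0.0176
gripper_force: 40.0
```

send_rows --steps '[{"dp":[0,0,1],"roll":0,"jaw":10},{"dp":[0,0,2],"roll":0,"jaw":10},{"dp":[0,0,2],"roll":0,"jaw":10}]'

```text
time_s: 7.65
tcp_pos: [0.508, 0.2518, 0.0898]
eef_rot: [-180.0, 0.0, -86.8]
contact_force: [-1.8, -0.4, 4.5]
gripper_width: 0.0179
gripper_force: 40.0
```

```bash
python3 -c "
from h import *
go(.508,.2527,.085,-86.8)"
```

```text
t 7.7 at [508.  251.8  89.8] rpy [-1.7997e+02  2.0000e-02 -8.6780e+01] F [-1.8 -0.4  4.5] w 17.9 gf 40.0
  dp [-0.9 -0.1  4.8] roll 0.0 deg 0.0
```

send_rows --steps '[{"dp":[0,0,1.5],"roll":0,"jaw":10},{"dp":[0,0,2],"roll":0,"jaw":10},{"dp":[0,0,2],"roll":0,"jaw":10}]'

```text
time_s: 8.02
tcp_pos: [0.5082, 0.2519, 0.0894]
eef_rot: [-179.9, 0.0, -86.7]
contact_force: [-6.2, -1.0, 17.9]
gripper_width: 0.018
gripper_force: 40.0
```

```bash
python3 -c "
from h import *
go(.508,.2527,.085,-86.8)"
```

```text
t 8.0 at [508.2 251.9  89.4] rpy [-1.7991e+02  3.0000e-02 -8.6740e+01] F [-6.2 -1.  17.9] w 18.0 gf 40.0
  dp [-0.8  0.1  4.4] roll 0.001 deg 0.1
```

Left is jammed: 18 N at the plank's top level, so it is tight. Now the middle.

send_rows --steps '[{"dp":[0,0,-15],"roll":0,"jaw":10},{"dp":[0,0,-30],"roll":0,"jaw":10},{"dp":[48,0,-30],"roll":0,"jaw":10},{"dp":[96,0,-30],"roll":0,"jaw":10},{"dp":[96,0,-30],"roll":0,"jaw":10}]'

```text
time_s: 8.65
tcp_pos: [0.513, 0.1534, 0.1178]
eef_rot: [-180.0, 0.0, -87.0]
contact_force: [0.3, -0.3, -0.6]
gripper_width: 0.0178
gripper_force: 40.0
```

send_rows --steps '[{"dp":[0,0,0],"roll":0,"jaw":10},{"dp":[0,0,0],"roll":0,"jaw":10},{"dp":[0,0,0],"roll":0,"jaw":10}]'

```text
time_s: 9.02
tcp_pos: [0.5132, 0.1566, 0.1171]
eef_rot: [180.0, -0.0, -86.7]
contact_force: [-0.6, -0.2, -1.1]
gripper_width: 0.0178
gripper_force: 40.0
```

```bash
python3 -c "
from h import *
go(.5135,.1548,.0921,-86.8)"
```

```text
t 9.0 at [513.2 156.6 117.1] rpy [180.    -0.   -86.73] F [-0.6 -0.2 -1.1] w 17.8 gf 40.0
  dp [ 1.8 -0.2 25. ] roll 0.001 deg 0.1
```

send_rows --steps '[{"dp":[2,0,12],"roll":0,"jaw":10},{"dp":[2,0,22],"roll":0,"jaw":10},{"dp":[2,0,25],"roll":0,"jaw":10},{"dp":[2,0,27],"roll":0,"jaw":10},{"dp":[2,0,28],"roll":0,"jaw":10}]'

```text
time_s: 9.65
tcp_pos: [0.5134, 0.1539, 0.0891]
eef_rot: [-180.0, 0.0, -86.8]
contact_force: [0.5, 0.2, -0.9]
gripper_width: 0.018
gripper_force: 40.0
```

send_rows --steps '[{"dp":[0,0,1],"roll":0,"jaw":10},{"dp":[0,0,2],"roll":0,"jaw":10},{"dp":[0,0,2],"roll":0,"jaw":10}]'

```text
time_s: 10.02
tcp_pos: [0.5133, 0.1538, 0.0872]
eef_rot: [-180.0, 0.0, -86.8]
contact_force: [-0.2, -1.2, -1.4]
gripper_width: 0.0179
gripper_force: 40.0
```

```bash
python3 -c "
from h import *
go(.5135,.1548,.0816,-86.8)"
```

```text
t 10.0 at [513.3 153.8  87.2] rpy [-179.99    0.    -86.79] F [-0.2 -1.2 -1.4] w 17.9 gf 40.0
  dp [-0.9 -0.2  5.6] roll 0.0 deg 0.0
```

Tip is at about 15 mm height with no force, so it is entering. Going 5.5 mm deeper.

send_rows --steps '[{"dp":[0,0,2],"roll":0,"jaw":10},{"dp":[0,0,4],"roll":0,"jaw":10},{"dp":[0,0,5.5],"roll":0,"jaw":10},{"dp":[0,0,5.5],"roll":0,"jaw":10},{"dp":[0,0,5.5],"roll":0,"jaw":10}]'

```text
time_s: 10.65
tcp_pos: [0.5133, 0.1539, 0.0816]
eef_rot: [180.0, -0.0, -86.8]
contact_force: [0.5, 0.3, -0.7]
gripper_width: 0.0179
gripper_force: 40.0
```

send_rows --steps '[{"dp":[0,0,-15],"roll":0,"jaw":10},{"dp":[0,0,-35],"roll":0,"jaw":10},{"dp":[48,0,-35],"roll":0,"jaw":10},{"dp":[98,0,-35],"roll":0,"jaw":10},{"dp":[98,0,-35],"roll":0,"jaw":10}]'

```text
time_s: 11.28
tcp_pos: [0.5187, 0.0536, 0.1178]
eef_rot: [-180.0, 0.0, -87.0]
contact_force: [-0.0, 0.4, -0.8]
gripper_width: 0.0176
gripper_force: 40.0
```

send_rows --steps '[{"dp":[0,0,0],"roll":0,"jaw":10},{"dp":[0,0,0],"roll":0,"jaw":10},{"dp":[0,0,0],"roll":0,"jaw":10}]'

```text
time_s: 11.65
tcp_pos: [0.5189, 0.0568, 0.1167]
eef_rot: [-180.0, 0.0, -86.7]
contact_force: [0.5, -0.0, -1.5]
gripper_width: 0.0176
gripper_force: 40.0
```

```bash
python3 -c "
from h import *
go(.519,.057,.0921,-86.8)"
```

```text
t 11.7 at [518.9  56.8 116.7] rpy [-179.99    0.    -86.72] F [ 0.5 -0.  -1.5] w 17.6 gf 40.0
  dp [-0.2 -0.2 24.6] roll 0.001 deg 0.1
```

The blade slipped into the middle gap to about 8.5 mm without force, so that plank is free. Now the right.

send_rows --steps '[{"dp":[0,0,12],"roll":0,"jaw":10},{"dp":[0,0,22],"roll":0,"jaw":10},{"dp":[0,0,25],"roll":0,"jaw":10},{"dp":[0,0,27],"roll":0,"jaw":10},{"dp":[0,0,28],"roll":0,"jaw":10}]'

```text
time_s: 12.28
tcp_pos: [0.5185, 0.0558, 0.0895]
eef_rot: [180.0, -0.0, -86.8]
contact_force: [-6.9, 0.6, 18.7]
gripper_width: 0.0182
gripper_force: 40.0
```

send_rows --steps '[{"dp":[0,0,1],"roll":0,"jaw":10},{"dp":[0,0,2],"roll":0,"jaw":10},{"dp":[0,0,2],"roll":0,"jaw":10}]'

```text
time_s: 12.65
tcp_pos: [0.5186, 0.0557, 0.0891]
eef_rot: [-180.0, -0.0, -86.7]
contact_force: [-10.7, -0.0, 27.5]
gripper_width: 0.0181
gripper_force: 40.0
```

```bash
python3 -c "
from h import *
go(.519,.057,.0816,-86.8)"
```

```text
t 12.7 at [518.6  55.7  89.1] rpy [-1.7998e+02 -4.0000e-02 -8.6740e+01] F [-10.7  -0.   27.5] w 18.1 gf 40.0
  dp [-1.2 -0.5  7.5] roll 0.001 deg 0.1
```

send_rows --steps '[{"dp":[0,0,-40],"roll":0,"jaw":10},{"dp":[0,0,-85],"roll":0,"jaw":10},{"dp":[-55,-5,-85],"roll":0,"jaw":10},{"dp":[-110,-9,-85],"roll":0,"jaw":10},{"dp":[-165,-14,-85],"roll":0,"jaw":10}]'

```text
time_s: 13.28
tcp_pos: [0.5236, 0.2231, 0.1721]
eef_rot: [-179.9, 0.0, -86.8]
contact_force: [0.6, -0.5, -0.1]
gripper_width: 0.0183
gripper_force: 40.0
```

send_rows --steps '[{"dp":[-55,-5,0],"roll":-0.06,"jaw":10},{"dp":[-110,-9,0],"roll":-0.12,"jaw":10},{"dp":[-160,-13,0],"roll":-0.18,"jaw":10},{"dp":[-206,-16,0],"roll":-0.253,"jaw":10},{"dp":[-206,-16,0],"roll":-0.253,"jaw":10}]'

```text
time_s: 13.9
tcp_pos: [0.5276, 0.4311, 0.1706]
eef_rot: [180.0, -0.0, -72.1]
contact_force: [0.1, -0.7, -1.1]
gripper_width: 0.0177
gripper_force: 40.0
```

send_rows --steps '[{"dp":[0,0,0],"roll":0,"jaw":10},{"dp":[0,0,0],"roll":0,"jaw":10},{"dp":[0,0,0],"roll":0,"jaw":10}]'

```text
time_s: 14.28
tcp_pos: [0.5283, 0.4272, 0.172]
eef_rot: [-180.0, 0.0, -72.4]
contact_force: [0.2, 0.2, -0.4]
gripper_width: 0.0179
gripper_force: 40.0
```

```bash
python3 -c "
from h import *
go(.528,.4275,.135,-72.24)"
```

```text
t 14.3 at [528.3 427.2 172. ] rpy [-1.7998e+02  1.0000e-02 -7.2360e+01] F [ 0.2  0.2 -0.4] w 17.9 gf 40.0
  dp [-0.3  0.2 37. ] roll -0.002 deg -0.1
```

send_rows --steps '[{"dp":[0,0,30],"roll":0,"jaw":10},{"dp":[0,0,44],"roll":0,"jaw":10},{"dp":[0,0,50],"roll":0,"jaw":10},{"dp":[0,0,56],"roll":0,"jaw":10},{"dp":[0,0,56],"roll":0,"jaw":10}]'

```text
time_s: 14.9
tcp_pos: [0.5281, 0.4281, 0.1157]
eef_rot: [-180.0, -0.0, -72.3]
contact_force: [0.1, -0.1, -1.0]
gripper_width: 0.0178
gripper_force: 40.0
```

send_rows --steps '[{"dp":[0,0,12],"roll":0,"jaw":10},{"dp":[0,0,24],"roll":0,"jaw":10},{"dp":[0,0,35],"roll":0,"jaw":10},{"dp":[0,0,38],"roll":0,"jaw":10},{"dp":[0,0,38],"roll":0,"jaw":10}]'

```text
time_s: 15.52
tcp_pos: [0.5279, 0.4281, 0.0774]
eef_rot: [180.0, -0.0, -72.3]
contact_force: [-0.5, 0.1, 0.2]
gripper_width: 0.0178
gripper_force: 40.0
```

```bash
python3 -c "
from h import *
go(.528,.4275,.0771,-72.24)"
```

```text
t 15.5 at [527.9 428.1  77.4] rpy [ 1.7999e+02 -2.0000e-02 -7.2280e+01] F [-0.5  0.1  0.2] w 17.8 gf 40.0
  dp [0.6 0.1 0.3] roll -0.001 deg -0.0
```

send_rows --steps '[{"dp":[0,0,0],"roll":0,"jaw":86},{"dp":[0,0,0],"roll":0,"jaw":86},{"dp":[0,0,0],"roll":0,"jaw":86},{"dp":[0,0,0],"roll":0,"jaw":86},{"dp":[0,0,0],"roll":0,"jaw":86}]'

```text
time_s: 16.15
tcp_pos: [0.528, 0.4281, 0.0776]
eef_rot: [-180.0, 0.0, -72.3]
contact_force: [0.1, -0.1, 0.5]
gripper_width: 0.062
gripper_force: 0.0
```

send_rows --steps '[{"dp":[0,0,-20],"roll":0,"jaw":86},{"dp":[0,0,-50],"roll":0,"jaw":86},{"dp":[0,0,-80],"roll":0,"jaw":86},{"dp":[0,0,-90],"roll":0,"jaw":86},{"dp":[0,0,-90],"roll":0,"jaw":86}]'

```text
time_s: 16.77
tcp_pos: [0.528, 0.4283, 0.168]
eef_rot: [-180.0, 0.1, -72.3]
contact_force: [0.2, -0.1, -0.3]
gripper_width: 0.0749
gripper_force: 0.0
```

```bash
python3 -c "
from h import *
go(.5893,.1591,.15,3.2)"
```

```text
t 16.8 at [528.  428.3 168. ] rpy [-1.7995e+02  5.0000e-02 -7.2300e+01] F [ 0.2 -0.1 -0.3] w 74.9 gf 0.0
  dp [275.1  23.4  18. ] roll -1.318 deg -75.5
```

send_rows --steps '[{"dp":[55,5,0],"roll":-0.17,"jaw":86},{"dp":[110,9,0],"roll":-0.34,"jaw":86},{"dp":[165,14,0],"roll":-0.51,"jaw":86},{"dp":[220,19,0],"roll":-0.68,"jaw":86},{"dp":[275,23,0],"roll":-0.85,"jaw":86}]'

```text
time_s: 17.4
tcp_pos: [0.5891, 0.1571, 0.1661]
eef_rot: [179.9, 0.1, -23.3]
contact_force: [1.7, -0.4, 0.4]
gripper_width: 0.0756
gripper_force: 0.0
```

send_rows --steps '[{"dp":[0,0,15],"roll":-0.15,"jaw":86},{"dp":[0,0,30],"roll":-0.3,"jaw":86},{"dp":[0,0,45],"roll":-0.468,"jaw":86},{"dp":[0,0,60],"roll":-0.468,"jaw":86},{"dp":[0,0,60],"roll":-0.468,"jaw":86}]'

```text
time_s: 18.02
tcp_pos: [0.5885, 0.1586, 0.1055]
eef_rot: [179.9, 0.2, 3.0]
contact_force: [-0.8, 0.4, 0.3]
gripper_width: 0.0755
gripper_force: 0.0
```

Run:
```python
from h import *
go(.5893,.1591,.022,3.2)
out=[]
for n in('top','scene'):
    c=r.capture(n); p=proj(c,[.5893,.1591,.02] if n=='scene' else [.5284,.4268,.083])[0].astype(int)
    out.append(cv2.resize(c['image'][p[1]-30:p[1]+30,p[0]-26:p[0]+26] if n=='top' else c['image'][p[1]-60:p[1]+60,p[0]-52:p[0]+52],(400,460),interpolation=cv2.INTER_CUBIC))
cv2.imwrite('pics/s2.png',np.hstack(out))
```

```text
t 18.0 at [588.5 158.6 105.5] rpy [179.91   0.19   3.  ] F [-0.8  0.4  0.3] w 75.5 gf 0.0
  dp [ 0.8 -0.5 83.5] roll -0.003 deg -0.2
```

View pics/s2.png

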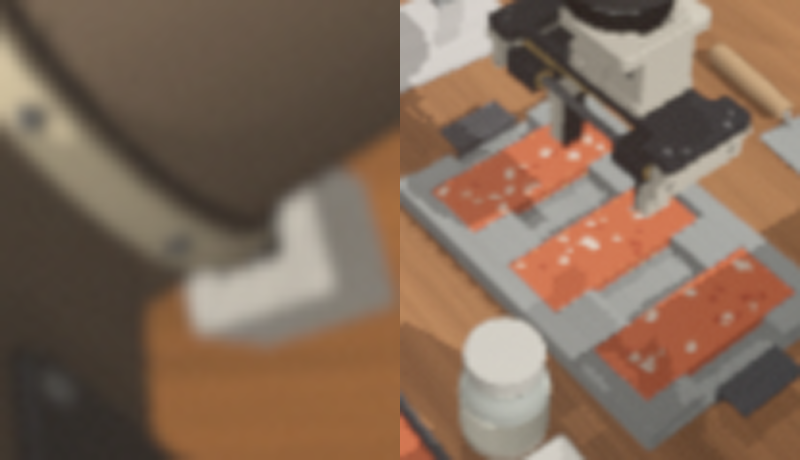

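The scene crop shows the open jaws straddling the middle plank at about (600,220), and all planks still lie in the mould. The arm hides the stand in the top view, so I will check it later. Descending.

send_rows --steps '[{"dp":[1,0,25],"roll":0,"jaw":86},{"dp":[1,0,50],"roll":0,"jaw":86},{"dp":[1,0,68],"roll":0,"jaw":86},{"dp":[1,0,72],"roll":0,"jaw":86},{"dp":[1,0,76],"roll":0,"jaw":86}]'

```text
time_s: 18.75
tcp_pos: [0.5913, 0.1595, 0.0322]
eef_rot: [-180.0, -0.1, 3.2]
contact_force: [-0.3, -0.2, -0.4]
gripper_width: 0.0755
gripper_force: 0.0
```

send_rows --steps '[{"dp":[0,0,4],"roll":0,"jaw":86},{"dp":[0,0,7],"roll":0,"jaw":86},{"dp":[0,0,7],"roll":0,"jaw":86}]'

```text
time_s: 19.12
tcp_pos: [0.5907, 0.1592, 0.0246]
eef_rot: [-180.0, -0.0, 3.2]
contact_force: [-0.3, -0.7, 0.1]
gripper_width: 0.075
gripper_force: 0.0
```

```bash
python3 -c "
from h import *
go(.5893,.1591,.022,3.2)"
```

```text
t 19.1 at [590.7 159.2  24.6] rpy [-180.     -0.      3.22] F [-0.3 -0.7  0.1] w 75.0 gf 0.0
  dp [-1.4  0.   2.6] roll 0.0 deg 0.0
```

send_rows --steps '[{"dp":[-1.4,0,2],"roll":0,"jaw":86},{"dp":[-1.4,0,2],"roll":0,"jaw":55},{"dp":[-1.4,0,2],"roll":0,"jaw":55},{"dp":[-1.4,0,2],"roll":0,"jaw":55},{"dp":[-1.4,0,2],"roll":0,"jaw":55}]' --newtons 30

```text
time_s: 19.75
tcp_pos: [0.5894, 0.1596, 0.0227]
eef_rot: [-180.0, -0.0, 3.2]
contact_force: [-0.8, 2.2, -0.4]
gripper_width: 0.0556
gripper_force: 30.0
```

```bash
python3 -c "
from h import *
go(.5893,.1591,.1,3.2)"
```

```text
t 19.8 at [589.4 159.6  22.7] rpy [-1.7997e+02 -2.0000e-02  3.2400e+00] F [-0.8  2.2 -0.4] w 55.6 gf 30.0
  dp [ -0.2   0.5 -77.3] roll 0.001 deg 0.0
```

send_rows --steps '[{"dp":[0,0,-15],"roll":0,"jaw":55},{"dp":[0,0,-40],"roll":0,"jaw":55},{"dp":[0,0,-80],"roll":0,"jaw":55},{"dp":[0,0,-100],"roll":0,"jaw":55},{"dp":[0,0,-100],"roll":0,"jaw":55}]'

```text
time_s: 20.38
tcp_pos: [0.5901, 0.1592, 0.1245]
eef_rot: [-179.9, -0.2, 3.2]
contact_force: [0.0, -0.3, -1.9]
gripper_width: 0.0561
gripper_force: 30.0
```

send_rows --steps '[{"dp":[-8,60,0],"roll":0,"jaw":55},{"dp":[-16,120,0],"roll":0,"jaw":55},{"dp":[-24,180,0],"roll":0.03,"jaw":55},{"dp":[-32,240,0],"roll":0.06,"jaw":55},{"dp":[-33,292,0],"roll":0.085,"jaw":55}]'

```text
time_s: 21.0
tcp_pos: [0.5712, -0.1364, 0.1215]
eef_rot: [180.0, 0.1, -1.7]
contact_force: [-0.2, 0.9, -1.3]
gripper_width: 0.0553
gripper_force: 30.0
```

send_rows --steps '[{"dp":[0,0,0],"roll":0,"jaw":55},{"dp":[0,0,0],"roll":0,"jaw":55},{"dp":[0,0,0],"roll":0,"jaw":55}]'

```text
time_s: 21.38
tcp_pos: [0.5725, -0.1334, 0.1221]
eef_rot: [-180.0, 0.1, -1.6]
contact_force: [0.2, -0.2, -0.8]
gripper_width: 0.0556
gripper_force: 30.0
```

Run:
```python
from h import *
go(.5732,-.1339,.02,-1.6)
c=r.capture('scene'); p=proj(c,[.5771,-.137,.06])[0].astype(int)
cv2.imwrite('pics/s3.png',cv2.resize(c['image'][p[1]-60:p[1]+50,p[0]-75:p[0]+75],(750,550),interpolation=cv2.INTER_CUBIC))
```

```text
t 21.4 at [ 572.5 -133.4  122.1] rpy [-1.80e+02  5.00e-02 -1.58e+00] F [ 0.2 -0.2 -0.8] w 55.6 gf 30.0
  dp [  0.7   0.5 102.1] roll 0.0 deg 0.0
```

View pics/s3.png

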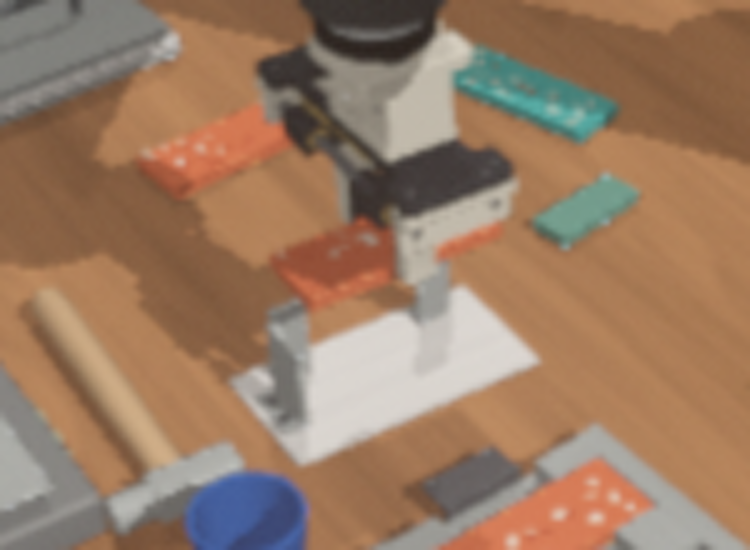

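The plank hangs level over the corner plate, clear of the lugs at (285,360) and (432,310). The loose plank is at (215,150). Lowering.

send_rows --steps '[{"dp":[0,0,30],"roll":0,"jaw":55},{"dp":[0,0,60],"roll":0,"jaw":55},{"dp":[0,0,80],"roll":0,"jaw":55},{"dp":[0,0,92],"roll":0,"jaw":55},{"dp":[0,0,98],"roll":0,"jaw":55}]'

```text
time_s: 22.05
tcp_pos: [0.5729, -0.1337, 0.0242]
eef_rot: [180.0, 0.0, -1.6]
contact_force: [0.7, -0.2, -0.8]
gripper_width: 0.0557
gripper_force: 30.0
```

send_rows --steps '[{"dp":[0,0,1],"roll":0,"jaw":55},{"dp":[0,0,2],"roll":0,"jaw":55},{"dp":[0,0,3],"roll":0,"jaw":55},{"dp":[0,0,3],"roll":0,"jaw":55}]'

```text
time_s: 22.55
tcp_pos: [0.5729, -0.1343, 0.0219]
eef_rot: [-180.0, -0.0, -1.7]
contact_force: [-0.2, 0.0, -1.8]
gripper_width: 0.0558
gripper_force: 30.0
```

```bash
python3 -c "
from h import *
go(.5771,-.137,.0197,-1.6)"
```

```text
t 22.6 at [ 572.9 -134.3   21.9] rpy [-1.80e+02 -3.00e-02 -1.66e+00] F [-0.2  0.  -1.8] w 55.8 gf 30.0
  dp [4.3 2.6 2.2] roll -0.001 deg -0.1
```

send_rows --steps '[{"dp":[0,0,1],"roll":0,"jaw":55},{"dp":[0,0,2],"roll":0,"jaw":55},{"dp":[0,1.5,2],"roll":0,"jaw":55},{"dp":[0,3,2],"roll":0,"jaw":55},{"dp":[0,3,2],"roll":0,"jaw":55}]'

```text
time_s: 23.18
tcp_pos: [0.5728, -0.1367, 0.0197]
eef_rot: [-180.0, -0.0, -1.6]
contact_force: [-0.4, 5.9, 0.0]
gripper_width: 0.0557
gripper_force: 30.0
```

send_rows --steps '[{"dp":[0,1,0],"roll":0,"jaw":55},{"dp":[0,1,0],"roll":0,"jaw":55},{"dp":[0,1,0],"roll":0,"jaw":55}]'

```text
time_s: 23.55
tcp_pos: [0.5728, -0.1367, 0.0197]
eef_rot: [-179.9, -0.0, -1.6]
contact_force: [-2.6, 11.6, 2.6]
gripper_width: 0.0556
gripper_force: 30.0
```

```bash
python3 -c "
from h import *
go(.5771,-.137,.0197,-1.6)"
```

```text
t 23.6 at [ 572.8 -136.7   19.7] rpy [-1.7991e+02 -3.0000e-02 -1.6200e+00] F [-2.6 11.6  2.6] w 55.6 gf 30.0
  dp [ 4.3  0.2 -0. ] roll -0.0 deg -0.0
```

send_rows --steps '[{"dp":[1.5,-0.8,0],"roll":0,"jaw":55},{"dp":[3,-0.8,0],"roll":0,"jaw":55},{"dp":[4.5,-0.8,0],"roll":0,"jaw":55},{"dp":[5.5,-0.8,0],"roll":0,"jaw":55},{"dp":[5.5,-0.8,0],"roll":0,"jaw":55}]'

```text
time_s: 24.18
tcp_pos: [0.5731, -0.1367, 0.0196]
eef_rot: [-180.0, 0.5, -1.7]
contact_force: [-17.6, 12.0, 19.4]
gripper_width: 0.0554
gripper_force: 30.0
```

```bash
python3 -c "
from h import *
go(.5771,-.137,.0197,-1.6)"
```

```text
t 24.2 at [ 573.1 -136.7   19.6] rpy [-179.95    0.51   -1.67] F [-17.6  12.   19.4] w 55.4 gf 30.0
  dp [ 4.1  0.2 -0.1] roll -0.001 deg -0.1
```

send_rows --steps '[{"dp":[-5,-1.2,-0.5],"roll":0,"jaw":55},{"dp":[-5,-1.2,-0.5],"roll":0,"jaw":55},{"dp":[-5,-1.2,-0.5],"roll":0,"jaw":55}]'

```text
time_s: 24.55
tcp_pos: [0.5735, -0.1364, 0.02]
eef_rot: [180.0, -0.0, -1.7]
contact_force: [-0.1, 0.2, -1.4]
gripper_width: 0.0555
gripper_force: 30.0
```

Run:
```python
from h import *
go(.5771,-.137,.0197,-1.6)
c=r.capture('scene'); p=proj(c,[.62,-.137,.02])[0].astype(int)
a=cv2.resize(c['image'][p[1]-40:p[1]+30,p[0]-38:p[0]+38],(400,368),interpolation=cv2.INTER_CUBIC)
c=r.capture('top'); p=proj(c,[.5771,-.137,.02])[0].astype(int)
b=cv2.resize(c['image'][p[1]-40:p[1]+30,p[0]-38:p[0]+38],(400,368),interpolation=cv2.INTER_CUBIC)
cv2.imwrite('pics/s4.png',np.hstack([a,b]))
```

```text
t 24.6 at [ 573.5 -136.4   20. ] rpy [ 1.80e+02 -2.00e-02 -1.65e+00] F [-0.1  0.2 -1.4] w 55.5 gf 30.0
  dp [3.6 0.4 0.3] roll -0.001 deg -0.1
```

View pics/s4.png

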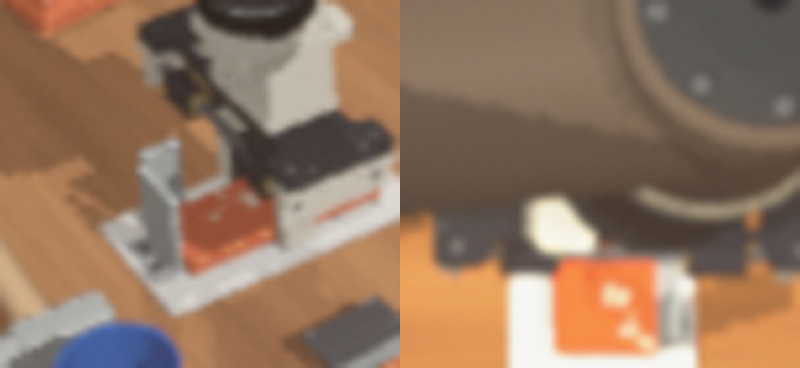

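The plank stands against the side lug and looks to touch the end lug at (185,250). I measure its near end in the top view to settle it.

Run:
```python
from h import *
c=r.capture('top'); print(planks(c,.015))
hsv=cv2.cvtColor(c['image'],cv2.COLOR_BGR2HSV); m=cv2.inRange(hsv,(3,180,90),(11,255,255))
for y in (-.12,-.13,-.14,-.15):
    col=proj(c,[.51,y,.015])[0]; u=int(round(col[0])); rows=[v for v in range(int(col[1])-15,int(col[1])+25) if m[v,u]]
    g=[tuple(c['image'][v,u]) for v in range(max(rows)-1,max(rows)+4)]
    print(y,max(rows), onplane(c,(u,max(rows)+.5),.015).round(4), [tuple(map(int,q)) for q in g])
```

```text
[(532.7, -436.7, 141.6, 60.6, 7.1), (580.9, 257.4, 142.1, 49.9, 3.7), (865.5, 129.0, 281.6, 131.9, 89.1)]
-0.12 192 [ 0.546  -0.1205  0.015 ] [(76, 130, 245), (71, 138, 247), (69, 140, 247), (70, 141, 247), (70, 140, 247)]
-0.13 194 [ 0.54   -0.1317  0.015 ] [(66, 126, 243), (68, 129, 243), (75, 133, 244), (80, 138, 244), (82, 138, 244)]
-0.14 201 [ 0.5198 -0.1396  0.015 ] [(78, 139, 245), (69, 135, 246), (74, 140, 246), (82, 147, 247), (81, 146, 247)]
-0.15 194 [ 0.5397 -0.1517  0.015 ] [(68, 135, 246), (68, 131, 245), (74, 133, 244), (85, 141, 244), (89, 144, 244)]
```

Run:
```python
from h import *
c=r.capture('top')
for y in (-.125,-.133,-.142,-.15):
    u=int(round(proj(c,[.51,y,.015])[0][0])); v0=int(proj(c,[.5046,y,.015])[0][1])
    col=c['image'][v0-8:v0+9,u].astype(float); b=col[:,0]
    i=[k for k in range(len(b)-1) if b[k]<150<=b[k+1]]
    for k in i:
        v=v0-8+k+(150-b[k])/(b[k+1]-b[k]); print(y,onplane(c,(u,v),.015).round(4),onplane(c,(u,v),.004).round(4))
```

```text
-0.125 [ 0.502  -0.1247  0.015 ] [ 0.503 -0.126  0.004]
-0.133 [ 0.5019 -0.1332  0.015 ] [ 0.503  -0.1346  0.004 ]
-0.142 [ 0.5018 -0.1417  0.015 ] [ 0.5028 -0.1432  0.004 ]
-0.15 [ 0.5161 -0.1508  0.015 ] [ 0.5172 -0.1524  0.004 ]
-0.15 [ 0.5016 -0.1503  0.015 ] [ 0.5026 -0.1518  0.004 ]
```

send_rows --steps '[{"dp":[0,-1,-0.5],"roll":0,"jaw":55},{"dp":[0,-1,-0.5],"roll":0,"jaw":55},{"dp":[1,-1,-0.5],"roll":0,"jaw":55},{"dp":[1,-1,-0.5],"roll":0,"jaw":55}]'

```text
time_s: 25.25
tcp_pos: [0.5744, -0.1353, 0.0206]
eef_rot: [180.0, -0.0, -1.6]
contact_force: [0.4, 0.6, -0.5]
gripper_width: 0.0558
gripper_force: 30.0
```

send_rows --steps '[{"dp":[1,0,0],"roll":0,"jaw":55},{"dp":[1,0,0],"roll":0,"jaw":55}]'

```text
time_s: 25.5
tcp_pos: [0.5753, -0.1353, 0.0206]
eef_rot: [180.0, -0.0, -1.6]
contact_force: [-0.2, -0.9, -0.9]
gripper_width: 0.0557
gripper_force: 30.0
```

send_rows --steps '[{"dp":[1,0,0],"roll":0,"jaw":55},{"dp":[1,0,0],"roll":0,"jaw":55}]'

```text
time_s: 25.75
tcp_pos: [0.5759, -0.1354, 0.0205]
eef_rot: [180.0, 0.0, -1.7]
contact_force: [-1.7, -0.2, -0.8]
gripper_width: 0.0559
gripper_force: 30.0
```

send_rows --steps '[{"dp":[1,0,0],"roll":0,"jaw":55},{"dp":[1,0,0],"roll":0,"jaw":55}]'

```text
time_s: 26.0
tcp_pos: [0.5759, -0.1354, 0.0202]
eef_rot: [180.0, 0.1, -1.7]
contact_force: [-6.5, 0.5, 0.1]
gripper_width: 0.0556
gripper_force: 30.0
```

End contact is at 0.5759, as predicted once the side load was off. I nudge to the side, release and rise.

send_rows --steps '[{"dp":[-0.5,1.3,0.8],"roll":0,"jaw":55},{"dp":[-0.5,1.3,0.8],"roll":0,"jaw":55},{"dp":[-0.5,1.3,0.8],"roll":0,"jaw":80},{"dp":[-0.5,1.3,0.8],"roll":0,"jaw":80},{"dp":[-0.5,1.3,0.8],"roll":0,"jaw":80}]'

```text
time_s: 26.62
tcp_pos: [0.5774, -0.1367, 0.0201]
eef_rot: [180.0, -0.1, -1.6]
contact_force: [0.2, 0.6, 0.3]
gripper_width: 0.0696
gripper_force: 0.0
```

send_rows --steps '[{"dp":[0,0,-5],"roll":0,"jaw":80},{"dp":[0,0,-30],"roll":0,"jaw":80},{"dp":[0,0,-70],"roll":0,"jaw":80},{"dp":[0,0,-110],"roll":0,"jaw":80},{"dp":[0,0,-130],"roll":0,"jaw":86}]'

```text
time_s: 27.25
tcp_pos: [0.5778, -0.1368, 0.1529]
eef_rot: [-180.0, -0.2, -1.6]
contact_force: [0.7, 0.0, 0.6]
gripper_width: 0.0737
gripper_force: 0.0
```

Run:
```python
from h import *
c=r.capture('top'); P=planks(c,.012); print(P)
p=min(P,key=lambda q:q[1]); go(p[0]/1e3,p[1]/1e3,.12,p[4])
c=r.capture('scene'); hsv=cv2.cvtColor(c['image'],cv2.COLOR_BGR2HSV); print([q for q in planks(c,.012) if q[1]<-300])
```

```text
[(581.6, 258.0, 143.2, 50.8, 3.7), (873.3, 129.2, 289.4, 120.0, -86.8)]
t 27.3 at [ 578.7 -136.9  154.9] rpy [179.99  -0.37  -1.62] F [1.  0.5 2.8] w 74.7 gf 0.0
  dp [ 286.9 -274.3   34.9] roll 1.487 deg 85.2
[]
```

Run:
```python
from h import *
a=r.capture('top')['image']; b=r.capture('scene')['image']
cv2.imwrite('pics/s5.png',cv2.resize(np.hstack([a[100:320,250:512],b[80:300,100:362]]),(800,336),interpolation=cv2.INTER_CUBIC))
```

```text
(no output)
```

View pics/s5.png

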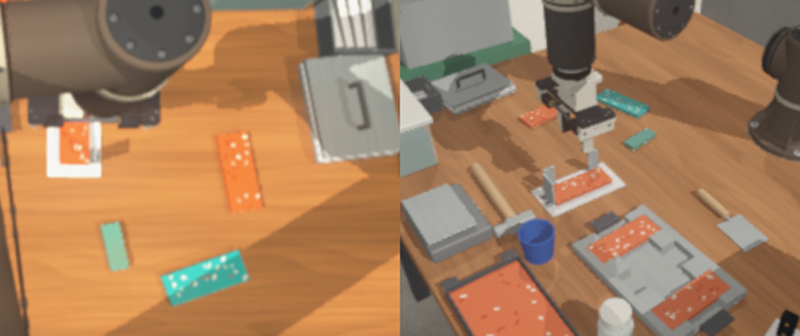

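Plank_7 is still at about (240,171) in the crop. My mask missed it because the exposure changed. The first plank lies in the corner. I re-measure with a local hue split.

Run:
```python
from h import *
c=r.capture('top'); print(onplane(c,(407.8,212),.012))
im=c['image'][170:250,380:435]; g=(im[...,2].astype(int)-im[...,1]); 
t,m=cv2.threshold(cv2.convertScaleAbs(g),0,255,cv2.THRESH_OTSU); m=cv2.morphologyEx(m,cv2.MORPH_CLOSE,np.ones((5,5)))
k=max(cv2.findContours(m,cv2.RETR_EXTERNAL,cv2.CHAIN_APPROX_NONE)[0],key=cv2.contourArea)
P=np.float32([onplane(c,p[0]+[380,170],.012)[:2]*1000 for p in k]); R=cv2.minAreaRect(P); print(t,R)
go(.5315,-.4375,.018,7)
```

```text
[ 0.48433189 -0.44651998  0.012     ]
91.0 ((484.039794921875, -440.7776794433594), (147.99130249023438, 63.264862060546875), 7.263672351837158)
t 27.5 at [ 576.2 -136.7  149.3] rpy [-1.7999e+02  4.0000e-02 -1.6600e+00] F [ 0.1 -1.5 -0.1] w 75.4 gf 0.0
  dp [-36.  302.  131.3] roll -0.151 deg -8.7
```

Plank_7 was in fact knocked about 47 mm nearer, to (0.484, -0.44). The side face is visible, so I shift y to -0.4435.

send_rows --steps '[{"dp":[-16,60,0],"roll":0,"jaw":86},{"dp":[-33,120,0],"roll":-0.05,"jaw":86},{"dp":[-50,180,0],"roll":-0.1,"jaw":86},{"dp":[-66,240,0],"roll":-0.155,"jaw":86},{"dp":[-80,299,0],"roll":-0.155,"jaw":86}]'

```text
time_s: 28.12
tcp_pos: [0.4868, -0.4348, 0.1484]
eef_rot: [-179.9, 0.1, 7.3]
contact_force: [2.4, 0.3, 0.5]
gripper_width: 0.0755
gripper_force: 0.0
```

send_rows --steps '[{"dp":[-2,9,30],"roll":0,"jaw":86},{"dp":[-2,9,60],"roll":0,"jaw":86},{"dp":[-2,9,80],"roll":0,"jaw":86},{"dp":[-2,9,80],"roll":0,"jaw":86},{"dp":[-2,9,80],"roll":0,"jaw":86}]'

```text
time_s: 28.75
tcp_pos: [0.4875, -0.4425, 0.0699]
eef_rot: [180.0, 0.0, 7.3]
contact_force: [-0.4, -0.2, 0.6]
gripper_width: 0.0756
gripper_force: 0.0
```

Run:
```python
from h import *
go(.484,-.4435,.018,7.2)
c=r.capture('scene'); p=proj(c,[.484,-.4435,.03])[0].astype(int)
cv2.imwrite('pics/s6.png',cv2.resize(c['image'][p[1]-30:p[1]+30,p[0]-40:p[0]+40],(640,480),interpolation=cv2.INTER_CUBIC))
```

```text
t 28.8 at [ 487.5 -442.5   69.9] rpy [1.80e+02 2.00e-02 7.25e+00] F [-0.4 -0.2  0.6] w 75.6 gf 0.0
  dp [-3.6  0.5 51.9] roll 0.001 deg 0.1
```

View pics/s6.png

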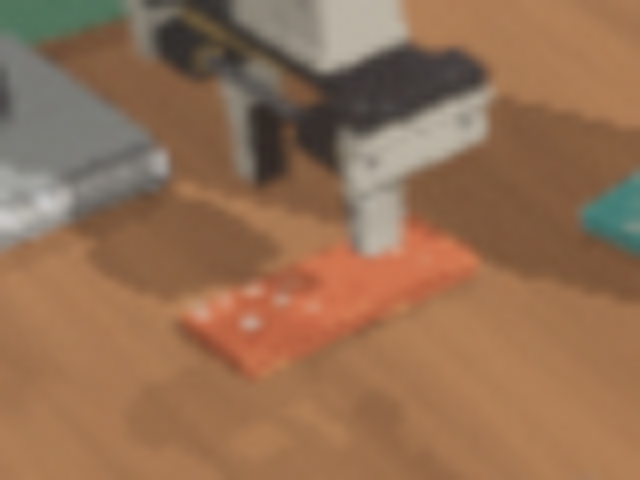

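The jaws straddle the plank, with the left finger at (375,250) above and in front of it, aligned with its length. Going down and gripping.

send_rows --steps '[{"dp":[-3.6,0.5,20],"roll":0,"jaw":86},{"dp":[-3.6,0.5,36],"roll":0,"jaw":86},{"dp":[-3.6,0.5,46],"roll":0,"jaw":86},{"dp":[-3.6,0.5,52],"roll":0,"jaw":86},{"dp":[-3.6,0.5,52],"roll":0,"jaw":86}]'

```text
time_s: 29.42
tcp_pos: [0.4838, -0.4433, 0.0175]
eef_rot: [-180.0, 0.0, 7.2]
contact_force: [-0.8, 0.3, -0.4]
gripper_width: 0.0754
gripper_force: 0.0
```

send_rows --steps '[{"dp":[0,0,0],"roll":0,"jaw":55},{"dp":[0,0,0],"roll":0,"jaw":55},{"dp":[0,0,0],"roll":0,"jaw":55},{"dp":[0,0,0],"roll":0,"jaw":55},{"dp":[0,0,0],"roll":0,"jaw":55}]' --newtons 30

```text
time_s: 30.05
tcp_pos: [0.484, -0.4435, 0.0182]
eef_rot: [180.0, -0.0, 7.2]
contact_force: [-0.4, 1.3, 3.8]
gripper_width: 0.056
gripper_force: 30.0
```

```bash
python3 -c "
from h import *
go(.5712,-.1325,.12,-1.6)"
```

```text
t 30.1 at [ 484.  -443.5   18.2] rpy [ 1.7998e+02 -2.0000e-02  7.2400e+00] F [-0.4  1.3  3.8] w 56.0 gf 30.0
  dp [ 125.7 -297.5 -101.8] roll 0.154 deg 8.8
```

send_rows --steps '[{"dp":[0,0,-20],"roll":0,"jaw":55},{"dp":[0,0,-50],"roll":0,"jaw":55},{"dp":[0,0,-90],"roll":0,"jaw":55},{"dp":[0,0,-102],"roll":0,"jaw":55},{"dp":[0,0,-102],"roll":0,"jaw":55}]'

```text
time_s: 30.68
tcp_pos: [0.4839, -0.4434, 0.1202]
eef_rot: [180.0, -0.1, 7.2]
contact_force: [0.4, -0.5, -1.3]
gripper_width: 0.0555
gripper_force: 30.0
```

send_rows --steps '[{"dp":[24,-57,0],"roll":0.03,"jaw":55},{"dp":[48,-114,0],"roll":0.06,"jaw":55},{"dp":[72,-170,0],"roll":0.1,"jaw":55},{"dp":[96,-227,0],"roll":0.13,"jaw":55},{"dp":[118,-280,0],"roll":0.154,"jaw":55}]'

```text
time_s: 31.3
tcp_pos: [0.5649, -0.1486, 0.118]
eef_rot: [-180.0, 0.2, -1.6]
contact_force: [1.6, 0.2, -1.2]
gripper_width: 0.0562
gripper_force: 30.0
```

send_rows --steps '[{"dp":[5,-17,0],"roll":0,"jaw":55},{"dp":[5,-17,0],"roll":0,"jaw":55},{"dp":[5,-17,0],"roll":0,"jaw":55},{"dp":[5,-17,0],"roll":0,"jaw":55}]'

```text
time_s: 31.8
tcp_pos: [0.5705, -0.1351, 0.1194]
eef_rot: [180.0, 0.0, -1.7]
contact_force: [0.1, -0.3, -1.3]
gripper_width: 0.0555
gripper_force: 30.0
```

Run:
```python
from h import *
go(.5712,-.1325,.035,-1.6)
c=r.capture('top')
for y in (-.12,-.13,-.14):
    u=int(round(proj(c,[.5,y,.11])[0][0])); v0=int(proj(c,[.4987,y,.11])[0][1])
    print(y,[(round(float(onplane(c,(u,v),.115)[0]),4),[int(q) for q in c['image'][v,u]]) for v in range(v0-6,v0+8)])
```

```text
t 31.8 at [ 570.5 -135.1  119.4] rpy [ 1.7999e+02  4.0000e-02 -1.6800e+00] F [ 0.1 -0.3 -1.3] w 55.5 gf 30.0
  dp [ 0.6 -2.6 84.4] roll -0.001 deg -0.1
-0.12 [(0.5152, [86, 150, 247]), (0.5126, [76, 145, 247]), (0.51, [73, 143, 247]), (0.5074, [73, 143, 247]), (0.5048, [73, 142, 247]), (0.5023, [72, 139, 246]), (0.4997, [68, 131, 245]), (0.4971, [84, 137, 243]), (0.4946, [149, 181, 243]), (0.492, [223, 235, 245]), (0.4894, [243, 246, 246]), (0.4869, [244, 246, 247]), (0.4843, [244, 246, 247]), (0.4818, [244, 246, 247])]
-0.13 [(0.515, [74, 143, 247]), (0.5124, [73, 143, 247]), (0.5098, [73, 142, 247]), (0.5072, [73, 143, 247]), (0.5047, [72, 143, 247]), (0.5021, [71, 139, 246]), (0.4995, [67, 129, 244]), (0.4969, [85, 135, 242]), (0.4944, [149, 182, 243]), (0.4918, [223, 235, 245]), (0.4892, [243, 246, 246]), (0.4867, [244, 246, 247]), (0.4841, [244, 246, 247]), (0.4816, [244, 246, 247])]
-0.14 [(0.5148, [72, 142, 247]), (0.5122, [73, 143, 247]), (0.5096, [72, 140, 247]), (0.507, [67, 132, 246]), (0.5045, [67, 126, 245]), (0.5019, [65, 126, 245]), (0.4993, [67, 127, 244]), (0.4968, [85, 136, 243]), (0.4942, [147, 180, 243]), (0.4916, [221, 233, 244]), (0.4891, [242, 246, 246]), (0.4865, [244, 246, 247]), (0.4839, [243, 246, 247]), (0.4814, [243, 246, 247])]
```

send_rows --steps '[{"dp":[0,-2.6,20],"roll":0,"jaw":55},{"dp":[0,-2.6,45],"roll":0,"jaw":55},{"dp":[0,-2.6,65],"roll":0,"jaw":55},{"dp":[0,-2.6,80],"roll":0,"jaw":55},{"dp":[0,-2.6,83],"roll":0,"jaw":55}]'

```text
time_s: 32.48
tcp_pos: [0.5705, -0.1318, 0.0359]
eef_rot: [180.0, 0.1, -1.6]
contact_force: [-0.2, -0.4, -0.7]
gripper_width: 0.0556
gripper_force: 30.0
```

send_rows --steps '[{"dp":[0,0,1],"roll":0,"jaw":55},{"dp":[0,0,2],"roll":0,"jaw":55},{"dp":[0,0,2],"roll":0,"jaw":55}]'

```text
time_s: 32.85
tcp_pos: [0.5714, -0.1313, 0.0353]
eef_rot: [-180.0, -0.1, -1.6]
contact_force: [-1.0, 0.6, -0.4]
gripper_width: 0.0553
gripper_force: 30.0
```

```bash
python3 -c "
from h import *
go(.5805,-.1368,.0334,-1.6)"
```

```text
t 32.9 at [ 571.4 -131.3   35.3] rpy [-1.7999e+02 -5.0000e-02 -1.5900e+00] F [-1.   0.6 -0.4] w 55.3 gf 30.0
  dp [9.2 5.3 1.9] roll 0.0 deg 0.0
```

send_rows --steps '[{"dp":[2,0,1],"roll":0,"jaw":55},{"dp":[4,0,1],"roll":0,"jaw":55},{"dp":[6,0,1],"roll":0,"jaw":55},{"dp":[7,0,1],"roll":0,"jaw":55},{"dp":[8,0,1],"roll":0,"jaw":55}]'

```text
time_s: 33.48
tcp_pos: [0.5755, -0.1315, 0.0333]
eef_rot: [180.0, 0.4, -1.6]
contact_force: [-12.5, 3.3, 10.0]
gripper_width: 0.0556
gripper_force: 30.0
```

send_rows --steps '[{"dp":[1,0,0],"roll":0,"jaw":55},{"dp":[1,0,0],"roll":0,"jaw":55}]'

```text
time_s: 33.72
tcp_pos: [0.5756, -0.1315, 0.0333]
eef_rot: [180.0, 0.5, -1.6]
contact_force: [-12.8, 4.3, 10.4]
gripper_width: 0.0557
gripper_force: 30.0
```

send_rows --steps '[{"dp":[1,0,0],"roll":0,"jaw":55},{"dp":[1,0,0],"roll":0,"jaw":55}]'

```text
time_s: 33.98
tcp_pos: [0.5756, -0.1315, 0.0332]
eef_rot: [-180.0, 0.6, -1.7]
contact_force: [-16.3, 5.1, 13.7]
gripper_width: 0.0556
gripper_force: 30.0
```

send_rows --steps '[{"dp":[1,0,0],"roll":0,"jaw":55},{"dp":[1,0,0],"roll":0,"jaw":55}]'

```text
time_s: 34.22
tcp_pos: [0.5757, -0.1316, 0.0332]
eef_rot: [180.0, 0.7, -1.7]
contact_force: [-18.3, 5.8, 16.0]
gripper_width: 0.0555
gripper_force: 30.0
```

send_rows --steps '[{"dp":[-6,0,-1.5],"roll":0,"jaw":55},{"dp":[-6,0,-1.5],"roll":0,"jaw":55},{"dp":[-6,0,-1.5],"roll":0,"jaw":55}]'

```text
time_s: 34.6
tcp_pos: [0.5754, -0.1315, 0.035]
eef_rot: [180.0, 0.1, -1.6]
contact_force: [-3.8, 0.8, 0.2]
gripper_width: 0.0557
gripper_force: 30.0
```

send_rows --steps '[{"dp":[1,0,0],"roll":0,"jaw":55},{"dp":[2,0,0],"roll":0,"jaw":55},{"dp":[2,0,0],"roll":0,"jaw":55}]'

```text
time_s: 34.98
tcp_pos: [0.5755, -0.1315, 0.0343]
eef_rot: [-180.0, 0.3, -1.6]
contact_force: [-9.6, 3.4, 2.7]
gripper_width: 0.0556
gripper_force: 30.0
```

send_rows --steps '[{"dp":[1,0,0],"roll":0,"jaw":55},{"dp":[2,0,0],"roll":0,"jaw":55},{"dp":[2,0,0],"roll":0,"jaw":55}]'

```text
time_s: 35.35
tcp_pos: [0.5756, -0.1315, 0.0342]
eef_rot: [-180.0, 0.5, -1.6]
contact_force: [-16.5, 4.1, 8.7]
gripper_width: 0.0553
gripper_force: 30.0
```

```bash
cat >> h.py <<'E'
def nearend(z,dark=False):
    c=r.capture('top')
    for y in (-.122,-.130,-.138):
        u=int(round(proj(c,[.5046,y,z])[0][0])); v0=int(proj(c,[.5046,y,z])[0][1])
        b=c['image'][v0-8:v0+9,u,0].astype(float)
        print(y,[onplane(c,(u,v0-8+k+(150-b[k])/(b[k+1]-b[k])),z)[0].round(4) for k in range(len(b)-1) if b[k]<150<=b[k+1]])
E
python3 -c "
from h import *
go(.5805,-.1368,.0334,-1.6); nearend(.027)"
```

```text
t 35.4 at [ 575.6 -131.5   34.2] rpy [-180.      0.5    -1.64] F [-16.5   4.1   8.7] w 55.3 gf 30.0
  dp [5.1 5.1 0.8] roll -0.001 deg -0.0
-0.122 [np.float64(0.5036)]
-0.13 [np.float64(0.503)]
-0.138 [np.float64(0.5029)]
```

send_rows --steps '[{"dp":[-5,2,-0.3],"roll":0,"jaw":55},{"dp":[-5,4,-0.3],"roll":0,"jaw":55},{"dp":[-5,5,-0.3],"roll":0,"jaw":55},{"dp":[-5,5,0],"roll":0,"jaw":55},{"dp":[-5,5,0.5],"roll":0,"jaw":55}]'

```text
time_s: 36.02
tcp_pos: [0.5752, -0.1365, 0.0349]
eef_rot: [180.0, -0.0, -1.6]
contact_force: [-2.9, 0.9, 0.5]
gripper_width: 0.0555
gripper_force: 30.0
```

```bash
python3 -c "
from h import *
go(.5768,-.1368,.0334,-1.6); nearend(.027)"
```

```text
t 36.0 at [ 575.2 -136.5   34.9] rpy [ 1.8e+02 -2.0e-02 -1.6e+00] F [-2.9  0.9  0.5] w 55.5 gf 30.0
  dp [1.6 0.2 1.5] roll 0.0 deg 0.0
-0.122 [np.float64(0.5036)]
-0.13 [np.float64(0.503)]
-0.138 [np.float64(0.5028)]
```

send_rows --steps '[{"dp":[0,0,1],"roll":0,"jaw":55},{"dp":[0,0,1.5],"roll":0,"jaw":55},{"dp":[0,0,1.5],"roll":0,"jaw":80},{"dp":[0,0,1.5],"roll":0,"jaw":80},{"dp":[0,0,1.5],"roll":0,"jaw":80}]'

```text
time_s: 36.7
tcp_pos: [0.5754, -0.1364, 0.0335]
eef_rot: [-180.0, -0.0, -1.6]
contact_force: [-0.5, 0.1, -0.1]
gripper_width: 0.0696
gripper_force: 0.0
```

send_rows --steps '[{"dp":[0,0,-5],"roll":0,"jaw":80},{"dp":[0,0,-30],"roll":0,"jaw":60},{"dp":[0,0,-70],"roll":0,"jaw":30},{"dp":[0,0,-100],"roll":0,"jaw":0},{"dp":[0,0,-100],"roll":0,"jaw":0}]'

```text
time_s: 37.33
tcp_pos: [0.5768, -0.1365, 0.1366]
eef_rot: [-180.0, -0.3, -1.6]
contact_force: [-0.1, 0.2, 0.3]
gripper_width: 0.036
gripper_force: 0.0
```

```bash
python3 -c "
from h import *
go(.5753,-.0727,.13,-1.6); go(.47,-.134,.13,-1.6); nearend(.027)"
```

```text
t 37.3 at [ 576.8 -136.5  136.6] rpy [-179.99   -0.33   -1.57] F [-0.1  0.2  0.3] w 36.0 gf 0.0
  dp [ -3.2 -63.7   6.6] roll 0.001 deg 0.0
t 37.3 at [ 576.8 -136.5  136.6] rpy [-179.99   -0.33   -1.57] F [-0.1  0.2  0.3] w 36.0 gf 0.0
  dp [-106.8    0.5    6.6] roll 0.001 deg 0.0
-0.122 [np.float64(0.5036)]
-0.13 [np.float64(0.5031)]
-0.138 [np.float64(0.5029)]
```

send_rows --steps '[{"dp":[-40,0,0],"roll":0,"jaw":0},{"dp":[-80,0,0],"roll":0,"jaw":0},{"dp":[-107,0.5,0],"roll":0,"jaw":0},{"dp":[-107,0.5,30],"roll":0,"jaw":0},{"dp":[-107,0.5,60],"roll":0,"jaw":0}]'

```text
time_s: 38.0
tcp_pos: [0.4675, -0.1339, 0.0725]
eef_rot: [-180.0, -0.0, -1.6]
contact_force: [0.4, -0.1, -0.5]
gripper_width: 0.0003
gripper_force: 0.0
```

send_rows --steps '[{"dp":[0,0,25],"roll":0,"jaw":0},{"dp":[0,0,49],"roll":0,"jaw":0},{"dp":[0,0,49],"roll":0,"jaw":0},{"dp":[0,0,49],"roll":0,"jaw":0}]'

```text
time_s: 38.5
tcp_pos: [0.4681, -0.134, 0.0246]
eef_rot: [180.0, 0.0, -1.6]
contact_force: [0.5, 0.2, -0.1]
gripper_width: 0.0008
gripper_force: 0.0
```

```bash
python3 -c "
from h import *
go(.494,-.1346,.024,-1.6); nearend(.027)"
```

```text
t 38.5 at [ 468.1 -134.    24.6] rpy [ 1.7999e+02  2.0000e-02 -1.5800e+00] F [ 0.5  0.2 -0.1] w 0.8 gf 0.0
  dp [25.9 -0.1  0.6] roll 0.0 deg 0.0
-0.122 []
-0.13 []
-0.138 []
```

send_rows --steps '[{"dp":[8,0,0],"roll":0,"jaw":0},{"dp":[15,0,0],"roll":0,"jaw":0},{"dp":[19,0,0],"roll":0,"jaw":0},{"dp":[22,0,0],"roll":0,"jaw":0},{"dp":[22,0,0],"roll":0,"jaw":0}]'

```text
time_s: 39.17
tcp_pos: [0.4901, -0.1346, 0.0243]
eef_rot: [180.0, 0.0, -1.6]
contact_force: [0.4, -0.1, 0.0]
gripper_width: 0.0002
gripper_force: 0.0
```

send_rows --steps '[{"dp":[1.5,0,0],"roll":0,"jaw":0},{"dp":[3,0,0],"roll":0,"jaw":0},{"dp":[3,0,0],"roll":0,"jaw":0}]'

```text
time_s: 39.55
tcp_pos: [0.4925, -0.1347, 0.0242]
eef_rot: [180.0, 0.1, -1.6]
contact_force: [-2.3, 0.1, 0.3]
gripper_width: 0.0004
gripper_force: 0.9
```

send_rows --steps '[{"dp":[1,0,0],"roll":0,"jaw":0},{"dp":[2,0,0],"roll":0,"jaw":0},{"dp":[2,0,0],"roll":0,"jaw":0}]'

```text
time_s: 39.92
tcp_pos: [0.4925, -0.1348, 0.0238]
eef_rot: [180.0, 0.2, -1.6]
contact_force: [-7.6, 1.1, 5.0]
gripper_width: 0.0008
gripper_force: 3.7
```

send_rows --steps '[{"dp":[2,0,-0.5],"roll":0,"jaw":0},{"dp":[4,0,-0.5],"roll":0,"jaw":0},{"dp":[4,0,-0.5],"roll":0,"jaw":0},{"dp":[4,0,-0.5],"roll":0,"jaw":0}]'

```text
time_s: 40.42
tcp_pos: [0.4926, -0.135, 0.0236]
eef_rot: [180.0, 0.6, -1.7]
contact_force: [-16.5, 4.2, 12.0]
gripper_width: 0.0005
gripper_force: 8.3
```

send_rows --steps '[{"dp":[2,0,0],"roll":0,"jaw":0},{"dp":[4,0,0],"roll":0,"jaw":0},{"dp":[4,0,0],"roll":0,"jaw":0}]'

```text
time_s: 40.8
tcp_pos: [0.4927, -0.1353, 0.0229]
eef_rot: [180.0, 1.0, -1.8]
contact_force: [-25.4, 6.7, 18.3]
gripper_width: 0.0003
gripper_force: 12.9
```

The end is firm: 25 N with no motion. Now the tap from the left side.

send_rows --steps '[{"dp":[-25,0,0],"roll":0,"jaw":0},{"dp":[-35,0,-20],"roll":0,"jaw":0},{"dp":[-35,0,-60],"roll":0,"jaw":0},{"dp":[-35,0,-105],"roll":0,"jaw":0},{"dp":[-35,0,-105],"roll":0,"jaw":0}]'

```text
time_s: 41.42
tcp_pos: [0.471, -0.1339, 0.1336]
eef_rot: [-180.0, -0.5, -1.5]
contact_force: [-0.4, 0.1, -1.0]
gripper_width: 0.0001
gripper_force: 0.0
```

send_rows --steps '[{"dp":[25,-15,0],"roll":0,"jaw":0},{"dp":[55,-35,0],"roll":0,"jaw":0},{"dp":[85,-55,0],"roll":0,"jaw":0},{"dp":[105,-67,0],"roll":0,"jaw":0},{"dp":[105,-67,0],"roll":0,"jaw":0}]'

```text
time_s: 42.05
tcp_pos: [0.576, -0.0691, 0.1287]
eef_rot: [180.0, 0.0, -1.5]
contact_force: [-0.5, 0.8, -0.1]
gripper_width: 0.0004
gripper_force: 0.0
```

```bash
python3 -c "
from h import *
go(.5785,-.068,.024,-1.6); nearend(.027)"
```

```text
t 42.0 at [576.  -69.1 128.7] rpy [ 1.7999e+02  2.0000e-02 -1.5300e+00] F [-0.5  0.8 -0.1] w 0.4 gf 0.0
  dp [  2.5  -1.1 104.7] roll 0.001 deg 0.1
-0.122 [np.float64(0.5031)]
-0.13 [np.float64(0.5029)]
-0.138 [np.float64(0.5028)]
```

send_rows --steps '[{"dp":[2.5,0,35],"roll":0.001,"jaw":0},{"dp":[2.5,0,75],"roll":0.001,"jaw":0},{"dp":[2.5,0,104],"roll":0.001,"jaw":0},{"dp":[2.5,0,104],"roll":0.001,"jaw":0},{"dp":[2.5,0,104],"roll":0.001,"jaw":0}]'

```text
time_s: 42.72
tcp_pos: [0.5778, -0.0702, 0.0268]
eef_rot: [180.0, -0.1, -1.6]
contact_force: [0.3, -0.5, 0.2]
gripper_width: 0.0
gripper_force: 0.0
```

send_rows --steps '[{"dp":[0,6,0],"roll":0,"jaw":0},{"dp":[0,12,0],"roll":0,"jaw":0},{"dp":[0,16,0],"roll":0,"jaw":0},{"dp":[0,16,0],"roll":0,"jaw":0}]'

```text
time_s: 43.22
tcp_pos: [0.5769, -0.0864, 0.026]
eef_rot: [-180.0, -0.0, -1.7]
contact_force: [-0.7, 0.3, 0.6]
gripper_width: 0.0003
gripper_force: 0.0
```

send_rows --steps '[{"dp":[0,2,0],"roll":0,"jaw":0},{"dp":[0,4,0],"roll":0,"jaw":0},{"dp":[0,4,0],"roll":0,"jaw":0}]'

```text
time_s: 43.6
tcp_pos: [0.5767, -0.09, 0.0257]
eef_rot: [180.0, 0.0, -1.7]
contact_force: [-0.8, 0.2, -0.2]
gripper_width: 0.0006
gripper_force: 0.0
```

send_rows --steps '[{"dp":[0,0,2],"roll":0,"jaw":0},{"dp":[0,2,2],"roll":0,"jaw":0},{"dp":[0,4,2],"roll":0,"jaw":0},{"dp":[0,4,2],"roll":0,"jaw":0}]'

```text
time_s: 44.1
tcp_pos: [0.5766, -0.0927, 0.0237]
eef_rot: [-179.9, -0.0, -1.7]
contact_force: [-1.4, 9.2, -0.5]
gripper_width: 0.0005
gripper_force: 4.4
```

send_rows --steps '[{"dp":[0,2,0],"roll":0,"jaw":0},{"dp":[0,4,0],"roll":0,"jaw":0},{"dp":[0,4,0],"roll":0,"jaw":0}]'

```text
time_s: 44.48
tcp_pos: [0.5766, -0.093, 0.0238]
eef_rot: [-179.7, -0.1, -1.7]
contact_force: [-5.5, 32.4, 4.1]
gripper_width: 0.0001
gripper_force: 16.1
```

send_rows --steps '[{"dp":[0,2,0],"roll":0,"jaw":0},{"dp":[0,3,0],"roll":0,"jaw":0},{"dp":[0,3,0],"roll":0,"jaw":0}]'

```text
time_s: 44.85
tcp_pos: [0.5766, -0.0933, 0.0238]
eef_rot: [-179.6, -0.1, -1.7]
contact_force: [-8.6, 49.6, 7.9]
gripper_width: 0.0002
gripper_force: 24.8
```

Firm against the side lugs. I back off, rise clear and look.

send_rows --steps '[{"dp":[0,-15,0],"roll":0,"jaw":0},{"dp":[0,-30,0],"roll":0,"jaw":0},{"dp":[0,-32,-40],"roll":0,"jaw":0},{"dp":[0,-32,-90],"roll":0,"jaw":0},{"dp":[0,-32,-130],"roll":0,"jaw":0}]'

```text
time_s: 45.48
tcp_pos: [0.5775, -0.0692, 0.1557]
eef_rot: [180.0, -0.0, -1.7]
contact_force: [0.8, -0.9, -0.3]
gripper_width: 0.0002
gripper_force: 0.0
```

send_rows --steps '[{"dp":[-40,50,-30],"roll":0,"jaw":0},{"dp":[-75,100,-60],"roll":0,"jaw":0},{"dp":[-95,155,-60],"roll":0,"jaw":0},{"dp":[-95,210,-60],"roll":0,"jaw":0},{"dp":[-95,270,-60],"roll":0,"jaw":0}]'

```text
time_s: 46.1
tcp_pos: [0.4739, -0.3383, 0.2146]
eef_rot: [180.0, -0.1, -1.7]
contact_force: [0.8, 0.5, 0.7]
gripper_width: 0.0008
gripper_force: 0.0
```

send_rows --steps '[{"dp":[0,60,0],"roll":0,"jaw":0},{"dp":[0,120,0],"roll":0,"jaw":0},{"dp":[0,180,0],"roll":0,"jaw":0},{"dp":[0,200,0],"roll":0,"jaw":0},{"dp":[0,200,0],"roll":0,"jaw":0}]'

```text
time_s: 46.72
tcp_pos: [0.4678, -0.5373, 0.2125]
eef_rot: [-180.0, 0.1, -1.8]
contact_force: [0.4, -0.1, 0.1]
gripper_width: 0.0007
gripper_force: 0.0
```

Run:
```python
from h import *
go(.4,-.4,.2,0)
c=r.capture('top'); s=top_rect(c,c['image'],.027,3000,.47,.67,-.2,-.07)
d=r.capture('scene'); p=proj(d,[.5284,.4268,.07])[0].astype(int); b=d['image'][p[1]-20:p[1]+20,p[0]-26:p[0]+0+26]
q=proj(d,[.5771,-.137,.02])[0].astype(int); e=d['image'][q[1]-30:q[1]+30,q[0]-39:q[0]+39]
w=np.zeros((600,800,3),np.uint8); w[:,:390]=s; w[:300,400:790]=cv2.resize(b,(390,300),interpolation=cv2.INTER_CUBIC); w[300:,400:790]=cv2.resize(e,(390,300),interpolation=cv2.INTER_CUBIC)
cv2.imwrite('pics/f.png',w)
```

```text
t 46.7 at [ 467.8 -537.3  212.5] rpy [-1.7995e+02  9.0000e-02 -1.8000e+00] F [ 0.4 -0.1  0.1] w 0.7 gf 0.0
  dp [ -72.1 -135.1   12.5] roll -0.031 deg -1.8
```

View pics/f.png

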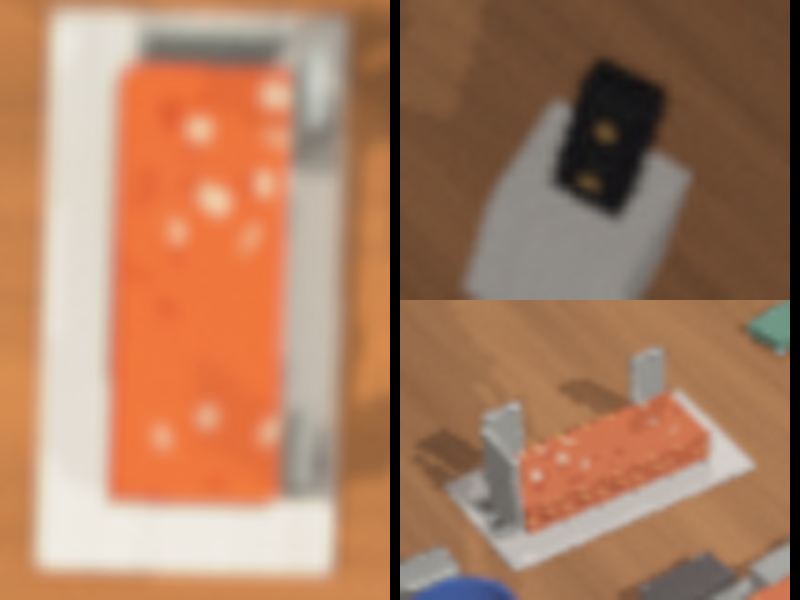

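The pile is flush in the corner. Its top plank spans rows 62–501 at 3 px/mm, about 146 mm, with its far end at x = 0.649 on the end lug face and its right edge against both side lugs. The feeler hangs upright in its stand. Handing in.

```bash
python3 -c "
from plant import r
print(r.close_job())"
```

```text
the job is handed in; nothing more can be done
None
```

The job is handed in, with no verdict returned. The blade jammed on the left and right planks, which I left in the mould. It slipped in at the middle plank, which is now piled with the one loose plank and tapped tight against the lugs, and the feeler is back in its stand.

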